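Check the cast samples, load the drying deck and start it

ROBOT

A 7-joint arm with a two-finger parallel gripper is mounted at the origin on the work surface. World frame = base frame: x ahead of the robot, y to its left, z up, the work surface at z = 0. Lengths are in m, angles in rad, forces in N, time in s.
With the tool pointing down it reaches from about 0.4 to 0.875 m from the base axis. Payload 6.5 kg.
Tool frame: the origin (TCP) lies midway between the tips of the shut fingers; the grasp point (between the pads) lies 19 mm behind it (manip.grip_point_offset is the distance from the TCP to the grasp point, in m); z points along the fingers, y is the line along which they close (so a half turn about z gives the same grasp; the last joint's range is limited). The gripper opens to 88 mm and grips with 3 to 60 N. Pads are 18 mm wide; open, the fingers measure 123 mm over their backs; the gripper's body (75 mm by 187 mm) begins 45 mm behind the grasp point.
Start: joints at [-1.388, 0.536, -0.004, 1.538, 0.003, 1.067, -0.071], TCP at [0.16, 0.63, 0.214] pointing down, gripper open.
Joint ranges: [-2.7, 2.7], [-0.37, 2.16], [-1.27, 1.26], [0.24, 2.4], [-1.31, 4.45], [0.19, 1.91], [-2.76, 2.76]. Speed limits (rad/s): [2.39, 2.39, 3.14, 3.14, 3.14, 3.14, 3.14].

INTERFACE

Orientations are given as a rotation vector (axis times angle).
In Python, from bench import manip, optics, job_done gives the robot as it stands.
- The arm moves only by the tool drive_tool, never from a script. Its arguments are lists of equal length, an entry for each row: "claw": the opening, from -1 (shut) to 1 (fully open); "travel": the shift along the world's x, y, z in cm, a list of three; "turn": the turn about the world's z in rad. A call has 1 to 8 rows; each row is the pose to reach, as a shift and turn from the pose commanded when the call began; what a row does not reach only later rows make up. A row lasts 1/10 s, in which the tool goes at most 50 mm and 8.59 degrees, less where a joint would pass 70% of its speed; a pose out of reach is approached as far as the arm can. A call with a gripper value outside its range is refused whole. The fingers move at their own pace and stop on an object; "squeeze" is the grip in N (left out, the last holds). Time passes only in rows, so rows that repeat a pose let the fingers close. It gives the time, the measured TCP pose, the force, the opening and the grip force at its end, in the units of the state.
- manip.get_obs(): the state, without advancing time (a new reading comes with each control period).
- optics.get_image(name): name is "side" or "top"; returns the picture (480x640x3 uint8, blue, green, red); there is no depth.
- optics.calibration(name): a dict with "mtx" (3x3 intrinsics, pixels), "dist_coeffs" ([k1, k2, p1, p2, k3] as OpenCV has them; the pictures are not rectified), "R" (3x3) and "t" (3): a world point X has camera coordinates R X + t. Camera axes: x right, y down, z forward; pixel columns grow to the right and rows downward; lengths in m; the calibration is good to about 2 mm. A picture is of the moment at which its call begins. calibration takes no time and is no camera call.
- job_done(): hands the job in; it is judged then, once.
The state is a dict: "time": time; "joints": joint angles; "joint_vel": joint speeds; "joint_efforts": joint torques, N m; "tool_pos": TCP position; "orientation": TCP orientation; "ft_force": force on the tool from outside, world axes, zero at the start; "torque": the same for the moment, N m; "opening": opening from 0.0 (shut) to 1.0 (fully open); "gripper_force": force on a finger pad.
Only numpy, scipy, OpenCV 4.12 (cv2) and the standard library are available. Lean on these libraries where they do the work, as an engineer would, in place of code of your own. Each camera call takes 0.05 s, during which the arm holds its last target. There are 200 camera calls.

TASK

Three or four cast samples lie on the bench: take the contact probe from its rest, touch its tip gently to the zero stud beside the rest and then, for about a second each, to the dark spot of each sample that is there, in the order round, six-sided, square, oblong, then hang the probe back upright in its rest. Lay all the samples flat, side by side and wholly on the drying deck; when they are all there, turn the key clockwise to start, hold it there for two seconds, and let it spring back to run. Leave the cups, tub, jar and glass undisturbed.

Things in the scene. Friction and masses are not known exactly. Their poses are not given: they have to be found in the camera images.
- cast_round: Round cast sample: a disc 48 mm in diameter, 18 mm thick, 60 g, axis upright. Pinkish plaster, lying flat on the table with its dark spot up. Origin at the centre of its underside, z up. May be absent.
- cast_round_spot (a point): Centre of the dark round test spot (12 mm across, flush) on top of that sample, 10 mm from its centre along its own +x and 18 mm above its underside.
- cast_hex: Six-sided cast sample, 52 mm across flats, 18 mm thick, 70 g; one pair of its flats faces its own +y and -y. Pinkish plaster, lying flat on the table with its dark spot up. Origin at the centre of its underside, z up. May be absent.
- cast_hex_spot (a point): Centre of the dark round test spot (12 mm across, flush) on top of that sample, 12 mm from its centre along its own +x and 18 mm above its underside.
- cast_square: Square cast sample, 46 x 46 mm, 18 mm thick, 70 g; sides along its own x and y. Pinkish plaster, lying flat on the table with its dark spot up. Origin at the centre of its underside, z up. May be absent.
- cast_square_spot (a point): Centre of the dark round test spot (12 mm across, flush) on top of that sample, 11 mm from its centre along its own +x and 18 mm above its underside.
- cast_bar: Oblong cast sample, 84 mm (own x) by 36 mm (own y), 18 mm thick, 90 g. Pinkish plaster, lying flat on the table with its dark spot up. Origin at the centre of its underside, z up. May be absent.
- cast_bar_spot (a point): Centre of the dark round test spot (12 mm across, flush) on top of that sample, 26 mm from its centre along its own +x and 18 mm above its underside.
- probe: Hand contact probe, 120 g, 133 mm long, z up along it, origin at the end of its unpressed tip. Brass tip 6 mm thick up to z 22 mm, steel barrel growing to 16 mm diameter (z 32 to 75), collar 34 mm in diameter (z 75 to 81), above it a square grey grip 20 x 20 mm, sides along its own x and y (z 81 to 133). It hangs by its collar in the rest.
- probe_tip (a point): Lower end of the probe's brass tip, on the probe's axis. The tip springs in by up to 8 mm: about 0.8 N at first touch, 4 N fully in, then rigid; this point moves with it.
- probe_collar (a point): Centre of the underside of the probe's collar, 75 mm above the unpressed tip.
- rest: The probe's fixed rest: base plate 165 (own x, from -50 to 115 mm) x 90 x 10 mm and two level rails along its own x, 70 mm long, 10 mm wide, a 21 mm gap between them, tops 95 mm above the table; posts and a cross piece close the gap at the +x end, the -x end is open. The zero stud stands beyond the +x end. Origin on the table under the rail middle.
- zero_stud (a point): Centre of the top of the zero stud: an upright steel cylinder 16 mm in diameter on the base plate of the rest, its flat top 22 mm above the table, 85 mm from the origin of the rest along its own +x.
- rest_seat (a point): Middle of the gap between the rails, level with their tops, 95 mm above the table. The probe hangs here (up to 8 mm off along the gap at the start): barrel in the gap, collar on the rail tops, tip 20 mm above the table; it lifts straight out and lowers straight in.
- dryer: Fixed drying unit: flat heated deck 240 x 240 mm, its top 36 mm above the table and without a rim, and along the deck's +y side a grey console 240 mm (own x) x 96 mm (own y from 121 to 217 mm), 44 mm high, with the key on top. Origin under the centre of the deck, z up.
- deck (a point): Centre of the deck's top surface, 36 mm above the table, axes as the drying unit's; the deck reaches 120 mm from here each way in x and y.
- key (a joint): Angle of the start key in rad about an upright axis: 0 is run (where the spring holds it); it grows as the key turns clockwise seen from above, to a stop at 1.05 (start). The spring gives 0.02 N m at run and 0.12 N m at the stop; released, it returns by itself in about half a second.
- key_bow (a point): Middle of the key's flat black bow, on the turning axis, 76 mm above the table, 172 mm from the deck's centre along the unit's own +y. The bow stands 58 to 94 mm above the table, 32 mm wide along this point's own x, 9 mm thick along its own y; at run its x is parallel to the drying unit's x.
- cup_a: Small clear cup, 54 mm wide and 34 mm tall, 80 g; leave alone. Origin under its centre.
- cup_b: Another such small clear cup; leave alone.
- cup_c: Another such small clear cup; leave alone.
- tub: White tub of grey mix, 104 mm wide, 75 mm tall; leave alone. Origin under its centre.
- jar: Jar with black cap, 60 mm wide, 85 mm tall; leave alone. Origin under its centre.
- tumbler: Drinking glass, 72 mm wide, 80 mm tall; leave alone. Origin under its centre.
There are look-alikes about, which are no part of the job. Leave any yellow look-alike of the cast_round alone.

How it is judged:
By the outcome, as a careful person would: the job done as asked, in the order asked, and still so for the second after the job is handed in, with the robot touching nothing.
Of cast_round, cast_hex, cast_square, cast_bar only 3 to 4 are there at a start; the rules pass over those that are not, and their reading is None.
At some moment in a run one of cast_round, cast_hex, cast_square, cast_bar may be knocked a few centimetres aside while the robot is not near it.
It also fails if it takes over 210 s, if anything falls off the work surface, if the arm or the gripper's body presses on something with over 40 N, if the wrist force passes 120 N, or if a joint passes its speed limit or range.

## Working session

There is one attempt and no reset: what is moved stays moved. The work goes in short steps, Python scripts to look and compute and a tool call to move; the robot and the scene stay as the last step left them, time stands still between calls to the robot, and variables do not carry over. Pictures are saved under pics/ and viewed, at most 14 in all, crops included, and the job is handed in when it is done.

Besides the shell and the picture viewer there is one more tool, called as a command line: name --pt "numbers of a row" for each row, then --argument value for the rest. drive_tool: Moves the arm, as the interface text tells. Its arguments: {"type":"object","properties":{"claw":{"type":"array"},"travel":{"type":"array"},"turn":{"type":"array"},"squeeze":{"type":"number"}},"required":["claw","travel","turn"]}

```bash
mkdir -p pics; ls; cat > h.py <<'E'
import numpy as np, cv2
from bench import manip, optics, job_done
def ray(cam,px):
    c=optics.calibration(cam);K=np.array(c['mtx']);R=np.array(c['R']);t=np.array(c['t'])
    u=cv2.undistortPoints(np.array(px,float).reshape(-1,1,2),K,np.array(c['dist_coeffs'])).reshape(-1,2)
    d=np.c_[u,np.ones(len(u))]@R
    return -R.T@t,d
def plane(cam,px,z):
    o,d=ray(cam,px); return o+d*((z-o[2])/d[:,2])[:,None]
def proj(cam,X):
    c=optics.calibration(cam)
    return cv2.projectPoints(np.array(X,float).reshape(-1,1,3),cv2.Rodrigues(np.array(c['R']))[0],np.array(c['t'],float),np.array(c['mtx']),np.array(c['dist_coeffs']))[0].reshape(-1,2)
E
python3 - <<'E'
from h import *
for n in('top','side'):
    cv2.imwrite(f'pics/{n}0.png',optics.get_image(n))
    c=optics.calibration(n);print(n,-np.array(c['R']).T@np.array(c['t']),np.array(c['R'])[2])
o=manip.get_obs();print(o,manip.grip_point_offset)
E
```

```text
pics
top [ 0.28565639 -0.0186542   1.55646493] [ 0.17299094  0.02393982 -0.98463243]
side [ 0.08245749 -0.76091302  0.67042813] [ 0.43750288  0.72116362 -0.53713525]
{'time': 0.1, 'joints': array([-1.38820239,  0.53707101, -0.00443269,  1.53878587,  0.0026094 ,
        1.0672992 , -0.07121817]), 'joint_vel': array([ 0.00052036, -0.00245739,  0.00053162, -0.00250877,  0.00058316,
        0.00047997,  0.00050459]), 'joint_efforts': array([ 3.24575514e-03, -5.72078025e+01,  9.94618423e-01, -2.52228427e+01,
       -5.59964462e-02,  1.35117144e-02,  3.09947643e-05]), 'tool_pos': array([0.15992744, 0.62939904, 0.21333485]), 'orientation': array([-3.89706390e-01, -3.11725941e+00,  2.44460701e-03]), 'ft_force': array([0.12755228, 0.24878114, 0.12980083]), 'torque': array([-0.01478937, -0.00149485, -0.01897221]), 'gripper_force': 0.0, 'opening': 1.0004154705913033} 0.0187
```

View pics/top0.png

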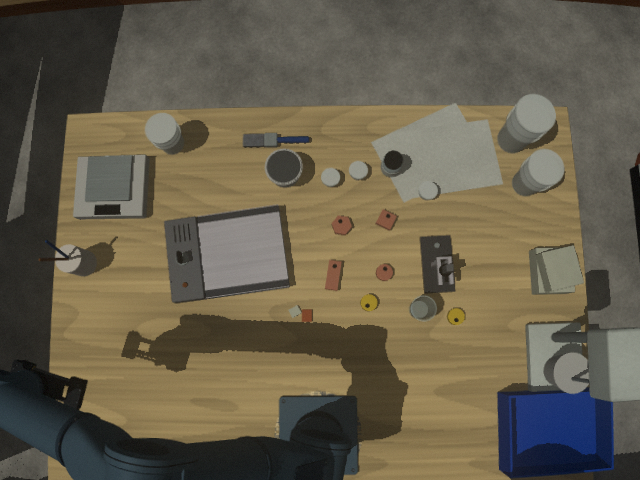

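View pics/side0.png

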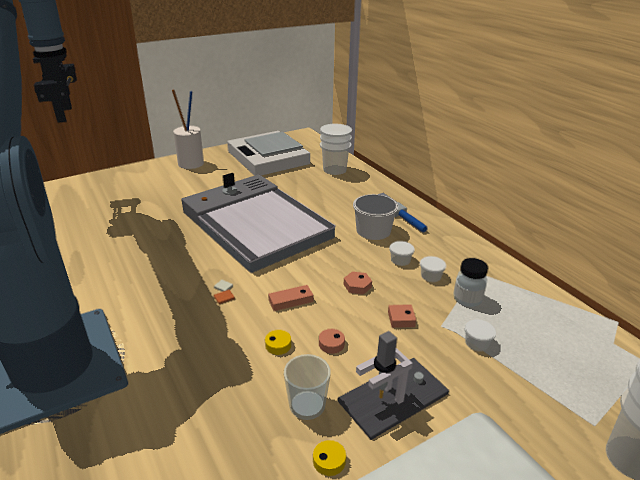

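Four pink samples are present. In the top view: six-sided (342,225), square (387,219), oblong (334,275), round (385,272). The yellow discs at (370,302) and (456,316) are decoys. The rest is at (437,265) and the dryer at (228,253), with its console on the left. Next I measure by masks and check an enlarged crop.

```bash
cat > m.py <<'E'
from h import *
def samples(im):
    hsv=cv2.cvtColor(im,cv2.COLOR_BGR2HSV)
    m=cv2.inRange(hsv,(0,70,60),(9,200,255))|cv2.inRange(hsv,(172,70,60),(180,200,255))
    m[:, :320]&=0 
    m[340:]=0
    out=[]
    cs,_=cv2.findContours(cv2.morphologyEx(m,cv2.MORPH_CLOSE,np.ones((3,3))),cv2.RETR_EXTERNAL,cv2.CHAIN_APPROX_NONE)
    for c in cs:
        a=cv2.contourArea(c)
        if a<120: continue
        hull=cv2.convexHull(c)
        mm=cv2.moments(hull);cen=(mm['m10']/mm['m00'],mm['m01']/mm['m00'])
        mask=np.zeros(m.shape,np.uint8);cv2.drawContours(mask,[hull],-1,255,-1)
        mask=cv2.erode(mask,np.ones((3,3)))
        v=im.max(2).astype(float); w=np.where((mask>0),np.clip(95-v,0,None),0)
        ys,xs=np.nonzero(w);sp=(np.average(xs,weights=w[ys,xs]),np.average(ys,weights=w[ys,xs])) if len(xs) else (0,0)
        W=plane('top',hull.reshape(-1,2).astype(float),0.018)[:,:2]
        r=cv2.minAreaRect((W*1000).astype(np.float32))
        out.append((cen,a,plane('top',[cen],0.016)[0][:2],sp,plane('top',[sp],0.018)[0][:2],r))
    return out
if __name__=='__main__':
    im=optics.get_image('top')
    for s in samples(im):
        d=s[4]-s[2];print(np.round(s[0],1),s[1],'cen',s[2].round(4),'spotpx',np.round(s[3],1),'spot',s[4].round(4),'d',np.hypot(*d).round(4),np.degrees(np.arctan2(d[1],d[0])).round(0),'rect',np.round(s[5][0],1),np.round(s[5][1],1),round(s[5][2],1))
    cv2.imwrite('pics/c1.png',cv2.resize(im[195:335,320:470],None,fx=4,fy=4,interpolation=cv2.INTER_CUBIC))
    cv2.imwrite('pics/c2.png',cv2.resize(im[195:315,155:305],None,fx=4,fy=4,interpolation=cv2.INTER_CUBIC))
    s=optics.get_image('side')
    cv2.imwrite('pics/c3.png',cv2.resize(s[310:450,320:470],None,fx=4,fy=4,interpolation=cv2.INTER_CUBIC))
E
python3 m.py
```

```text
(no output)
```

View pics/c1.png

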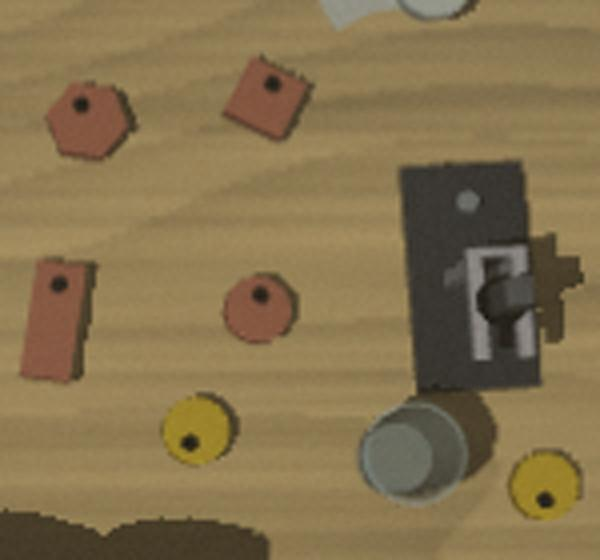

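View pics/c2.png

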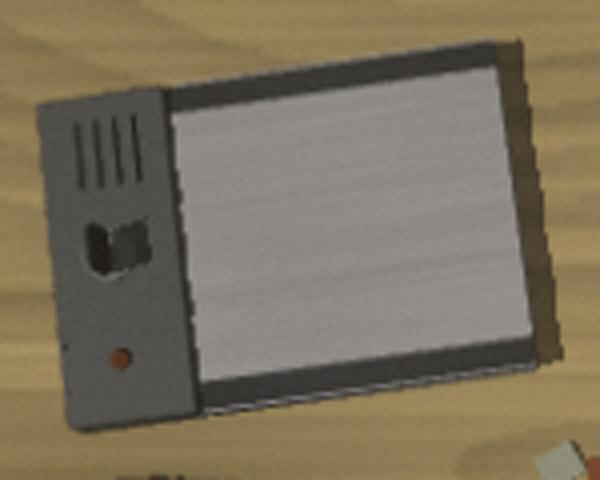

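View pics/c3.png

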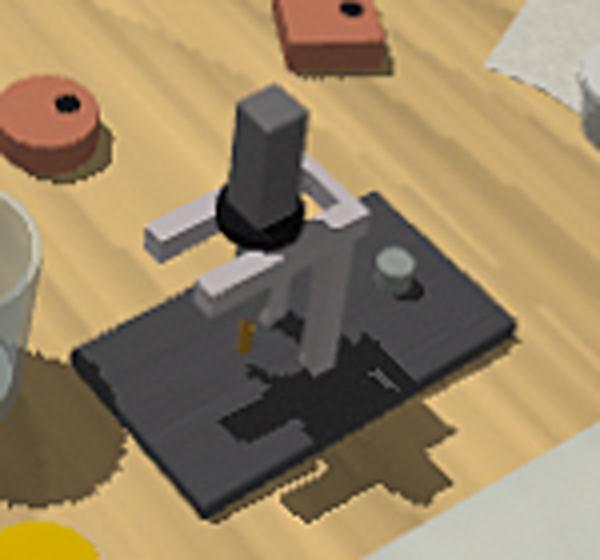

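The crops confirm the four pink samples, each with a dark spot, and the two yellow look-alikes below them. The zero stud is at top crop (468,201), which is pixel (437,245), so rest +x points up the picture. The probe hangs in the rails, and the key bow is at crop (118,245). My colour mask found nothing, so I will fix it.

```bash
sed -i 's/(0,70,60),(9,200,255)/(0,85,50),(12,220,255)/; s/\[:, :320\]&=0/[:, :318]=0/' m.py; python3 - <<'E'
from h import *
im=cv2.imread('pics/top0.png');hsv=cv2.cvtColor(im,cv2.COLOR_BGR2HSV)
for p in[(345,231),(334,285),(389,275),(370,300)]:print(hsv[p[1],p[0]])
C=lambda L:[(155+x/4-.4,195+y/4-.4) for x,y in L]
D=lambda L:[(320+x/4-.4,195+y/4-.4) for x,y in L]
S=lambda L:[(320+x/4-.4,310+y/4-.4) for x,y in L]
print('deck36',plane('top',C([(165,90),(200,415),(538,368),(492,41)]),.036).round(4))
print('deck light',plane('top',C([(172,112),(200,380),(531,338),(497,67)]),.036).round(4))
print('console',plane('top',C([(165,88),(200,415),(78,431),(40,105)]),.044).round(4))
print('keybase?',plane('top',C([(118,245)]),.05).round(4))
print('stud top',plane('top',D([(468,201)]),.022),'side',plane('side',S([(397,258)]),.022))
print('base corners',plane('top',D([(401,168),(521,161),(541,386),(418,390)]),.01).round(4))
print('rail outer',plane('top',D([(466,249),(474,360),(534,356),(525,245)]),.095).round(4))
print('griptop side',plane('side',S([(274,104)]),.153))
print('collar side',plane('side',S([(260,212)]),.099))
E
python3 m.py
```

```text
[ 10 131 132]
[  9 127 135]
[  9 132 131]
[ 24 181 155]
deck36 [[0.6181 0.3487 0.036 ]
 [0.3824 0.3171 0.036 ]
 [0.4143 0.077  0.036 ]
 [0.6509 0.1101 0.036 ]]
deck light [[0.6017 0.343  0.036 ]
 [0.4073 0.3176 0.036 ]
 [0.4356 0.0819 0.036 ]
 [0.6316 0.1064 0.036 ]]
console [[0.6178 0.3469 0.044 ]
 [0.3819 0.3153 0.044 ]
 [0.3707 0.4031 0.044 ]
 [0.6067 0.4393 0.044 ]]
keybase? [[0.5026 0.3762 0.05  ]]
stud top [[ 0.53066226 -0.34697474  0.022     ]] side [[ 0.53258004 -0.34351685  0.022     ]]
base corners [[ 0.5575 -0.3015  0.01  ]
 [ 0.5616 -0.3901  0.01  ]
 [ 0.3976 -0.3967  0.01  ]
 [ 0.3962 -0.3074  0.01  ]]
rail outer [[ 0.4858 -0.3284  0.095 ]
 [ 0.4098 -0.3306  0.095 ]
 [ 0.4119 -0.372   0.095 ]
 [ 0.488  -0.3694  0.095 ]]
griptop side [[ 0.4505984  -0.34774244  0.153     ]]
collar side [[ 0.44910789 -0.3488407   0.099     ]]
[384. 272.] 193.0 cen [ 0.455  -0.1932] spotpx [384.6 268.4] spot [ 0.4651 -0.1951] d 0.0103 -11.0 rect [ 454.7 -193. ] [44.3 44.9] 43.8
[332.8 274.9] 324.0 cen [ 0.4482 -0.0466] spotpx [334.3 265.7] spot [ 0.4746 -0.0514] d 0.0268 -10.0 rect [448.8 -46.7] [35.  85.2] 80.6
[341.3 224.8] 251.5 cen [ 0.5937 -0.0735] spotpx [339.9 220.8] spot [ 0.6053 -0.0694] d 0.0123 19.0 rect [593.6 -73.2] [56.7 51.5] 17.0
[385.8 219.3] 221.5 cen [ 0.6087 -0.2033] spotpx [387.7 215.5] spot [ 0.6194 -0.2087] d 0.012 -27.0 rect [ 608.6 -203.2] [44.1 46.7] 62.2
```

```bash
python3 - <<'E'
from h import *
S=lambda L:[(320+x/4-.4,310+y/4-.4) for x,y in L]
P=plane('side',S([(237,118),(265,87),(305,100),(272,132)]),.153);print(P.round(4))
for i in range(4):
    d=P[(i+1)%4]-P[i];print(np.hypot(*d[:2]).round(4),np.degrees(np.arctan2(d[1],d[0])).round(1))
E
```

```text
[[ 0.4347 -0.3468  0.153 ]
 [ 0.4531 -0.3389  0.153 ]
 [ 0.4617 -0.3518  0.153 ]
 [ 0.4413 -0.3589  0.153 ]]
0.0201 23.1
0.0154 -56.5
0.0216 -160.8
0.0138 118.8
```

drive_tool --claw '[1, 1, 1, 1, 1, 1, 1, 1]' --pt "3 -4 0" --pt "7 -8 0" --pt "10 -12 0" --pt "14 -16 0" --pt "17 -19 0" --pt "20 -23 0" --pt "23 -27 0" --pt "26 -30 0" --turn '[-0.14, -0.28, -0.42, -0.56, -0.7, -0.84, -0.98, -1.12]'

```text
time: 1.1
tool_pos: [0.4208, 0.3278, 0.2143]
orientation: [-1.993, -2.428, -0.0]
ft_force: [-0.4, 0.2, -0.2]
opening: 1.0
gripper_force: 0.0
```

```bash
python3 - <<'E'
from h import *
a=cv2.imread('pics/side0.png')[325:375,365:405];b=cv2.imread('pics/top0.png')[250:290,430:470]
f=lambda i:cv2.resize(i,None,fx=10,fy=10,interpolation=cv2.INTER_CUBIC)
o=np.zeros((500,800,3),np.uint8);o[:,:400]=f(a);o[:400,400:]=np.clip(f(b)*1.6,0,255);cv2.imwrite('pics/c4.png',o)
# predicted yaws
for yaw in(2,22):
    r=np.radians(yaw);M=np.array([[np.cos(r),-np.sin(r)],[np.sin(r),np.cos(r)]])
    c=(M@(np.array([[1,1],[-1,1],[-1,-1],[1,-1]]).T*.01)).T+[.45,-.348]
    print(yaw,((proj('side',np.c_[c,[.153]*4])-[365,325])*10).round(),((proj('top',np.c_[c,[.153]*4])-[430,250])*10+[400,0]).round())
E
```

```text
2 [[239.  43.]
 [132.  94.]
 [218. 176.]
 [326. 124.]] [[545. 136.]
 [551. 212.]
 [626. 208.]
 [620. 133.]]
22 [[206.  42.]
 [134. 117.]
 [253. 177.]
 [323. 100.]] [[536. 152.]
 [567. 222.]
 [636. 193.]
 [604. 123.]]
```

View pics/c4.png

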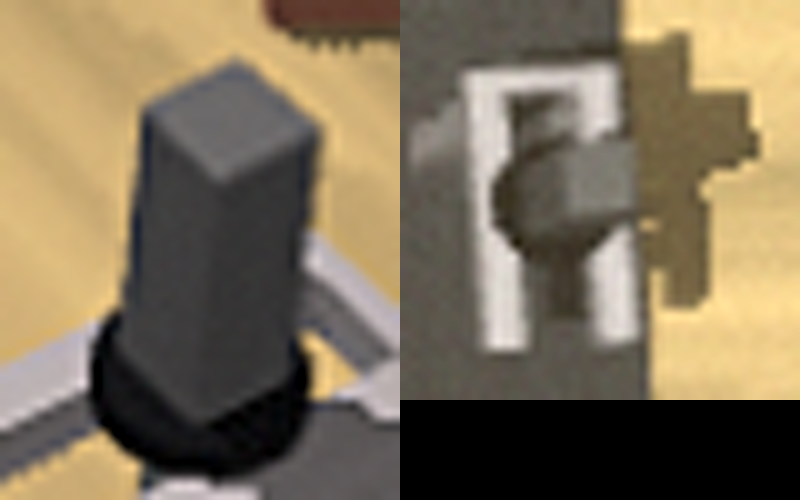

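drive_tool --claw '[1, 1, 1, 1, 1, 1, 1, 1]' --pt "1 -5 0" --pt "1 -10 0" --pt "2 -15 0" --pt "2 -20 0" --pt "2 -25 0" --pt "2 -30 0" --pt "2 -35 0" --pt "2 -39 0" --turn '[-0.14, -0.28, -0.42, -0.56, -0.7, -0.84, -0.98, -1.12]'

```text
time: 1.9
tool_pos: [0.4397, -0.0625, 0.2145]
orientation: [-2.979, -0.997, -0.002]
ft_force: [0.4, -0.5, 1.1]
opening: 1.003
gripper_force: 0.0
```

The grip corners in the side view are (237,58), (143,108), (222,185) and (322,128). They fit a grip aligned with the rest (yaw about 3°) at about (0.448, -0.351).

drive_tool --claw '[1, 1, 1, 1, 1, 1, 1, 1]' --pt "0.2 -5 0" --pt "0.4 -10 0" --pt "0.5 -15 0" --pt "0.6 -20 0" --pt "0.7 -25 0" --pt "0.8 -29 0" --pt "0.8 -29 -1" --pt "0.8 -29 -2" --turn '[-0.14, -0.28, -0.42, -0.56, -0.61, -0.61, -0.61, -0.61]'

```text
time: 2.7
tool_pos: [0.4477, -0.3505, 0.1935]
orientation: [-3.141, -0.065, 0.0]
ft_force: [-0.0, 0.6, 0.0]
opening: 0.996
gripper_force: 0.0
```

drive_tool --claw '[1, 1, 1, 1, 1, 1, 1]' --pt "0 0 -1.5" --pt "0 0 -3" --pt "0 0 -4.5" --pt "0 0 -6" --pt "0 0 -7.5" --pt "0 0 -8.5" --pt "0 0 -8.5" --turn '[0, 0, 0, 0, 0, 0, 0]'

```text
time: 3.4
tool_pos: [0.4473, -0.3494, 0.1076]
orientation: [-3.14, -0.067, 0.003]
ft_force: [-0.8, -0.4, 1.1]
opening: 1.001
gripper_force: 0.0
```

```bash
python3 - <<'E'
from h import *
s=optics.get_image('side');cv2.imwrite('pics/c5.png',cv2.resize(s[280:430,310:470],None,fx=4,fy=4,interpolation=cv2.INTER_CUBIC))
o=manip.get_obs();print(o['tool_pos'].round(4),o['joints'].round(2),o['ft_force'].round(1))
E
```

```text
[ 0.4477 -0.3499  0.1085] [ 0.05  0.66  0.75  1.87 -0.58  0.85 -0.44] [ 0.5 -0.5  0.7]
```

View pics/c5.png

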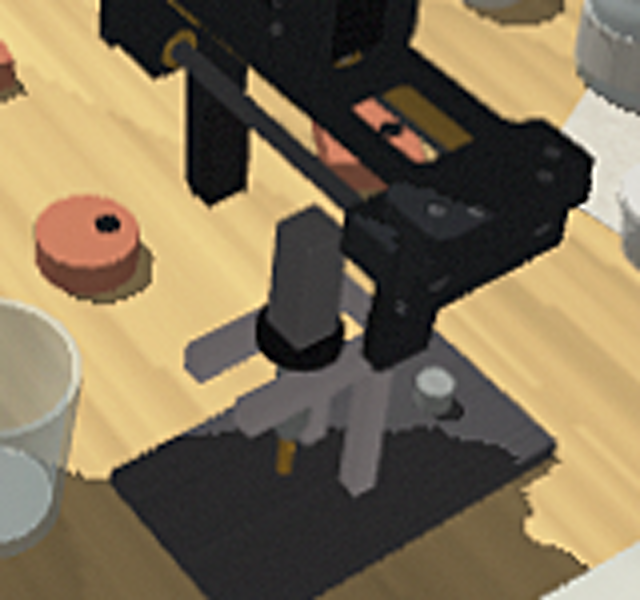

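The fingers straddle the grip, with one on each side, so I close.

drive_tool --claw '[-1, -1, -1, -1, -1, -1, -1, -1]' --pt "0 0 0" --pt "0 0 0" --pt "0 0 0" --pt "0 0 0" --pt "0 0 0" --pt "0 0 0" --pt "0 0 0" --pt "0 0 0" --turn '[0, 0, 0, 0, 0, 0, 0, 0]' --squeeze 30

```text
time: 4.25
tool_pos: [0.4481, -0.35, 0.1091]
orientation: [-3.141, -0.067, 0.0]
ft_force: [0.0, 0.2, 0.3]
opening: 0.295
gripper_force: 0.0
```

drive_tool --claw '[-1, -1, -1, -1, -1, -1, -1, -1]' --pt "0 0 0" --pt "0 0 0.5" --pt "0 0 2" --pt "0 0 4" --pt "0 0 6" --pt "0 0 8" --pt "0 0 8" --pt "0 0 8" --turn '[0, 0, 0, 0, 0, 0, 0, 0]'

```text
time: 5.05
tool_pos: [0.4482, -0.3499, 0.1895]
orientation: [3.141, 0.068, 0.001]
ft_force: [0.2, 0.9, -1.8]
opening: 0.225
gripper_force: 30.0
```

```bash
python3 - <<'E'
from h import *
s=optics.get_image('side');cv2.imwrite('pics/s6.png',s);cv2.imwrite('pics/c6.png',cv2.resize(s[260:400,320:460],None,fx=4,fy=4,interpolation=cv2.INTER_CUBIC))
o=manip.get_obs();print(o['tool_pos'].round(4),o['joints'].round(2),o['ft_force'].round(1),o['opening'],o['gripper_force'])
print('pred tip',proj('side',[.448,-.35,.1]))
E
```

```text
[ 0.4479 -0.3495  0.1887] [-0.02  0.55  0.84  1.82 -0.48  0.99 -0.51] [ 0.1 -0.7 -1.6] 0.22361623017524554 29.990433021448553
pred tip [[384.52512535 362.90238444]]
```

View pics/c6.png

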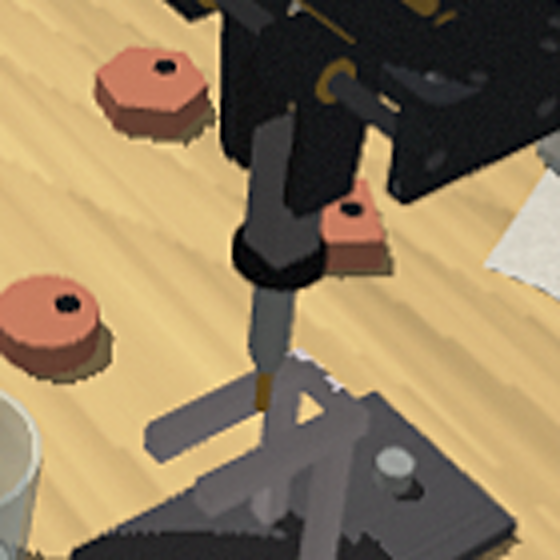

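drive_tool --claw '[-1, -1, -1, -1, -1, -1, -1, -1]' --pt "0 0 2" --pt "3 0.1 2" --pt "6 0.2 2" --pt "8.2 0.3 2" --pt "8.2 0.3 -1" --pt "8.2 0.3 -4" --pt "8.2 0.3 -6.5" --pt "8.2 0.3 -7.2" --turn '[0, 0, 0, 0, 0, 0, 0, 0]'

```text
time: 5.9
tool_pos: [0.5279, -0.3452, 0.1131]
orientation: [-3.137, -0.067, 0.009]
ft_force: [-0.6, 0.1, -0.2]
opening: 0.219
gripper_force: 30.0
```

```bash
python3 - <<'E'
from h import *
a=optics.get_image('side');b=optics.get_image('top')
f=lambda i,k:cv2.resize(i,None,fx=k,fy=k,interpolation=cv2.INTER_CUBIC)
cv2.imwrite('pics/s7.png',a);cv2.imwrite('pics/c7.png',f(a[320:400,370:450],7))
o=manip.get_obs();print(o['tool_pos'].round(4),o['ft_force'].round(1))
import m
for s in m.samples(b):print(np.round(s[0],1),s[1],s[2].round(4),s[4].round(4))
E
```

```text
[ 0.529  -0.3465  0.1157] [ 1.1 -0.6 -0.6]
[341.3 224.9] 252.5 [ 0.5936 -0.0735] [ 0.6052 -0.0695]
[385.9 219.2] 222.5 [ 0.6088 -0.2034] [ 0.6194 -0.2088]
```

View pics/c7.png

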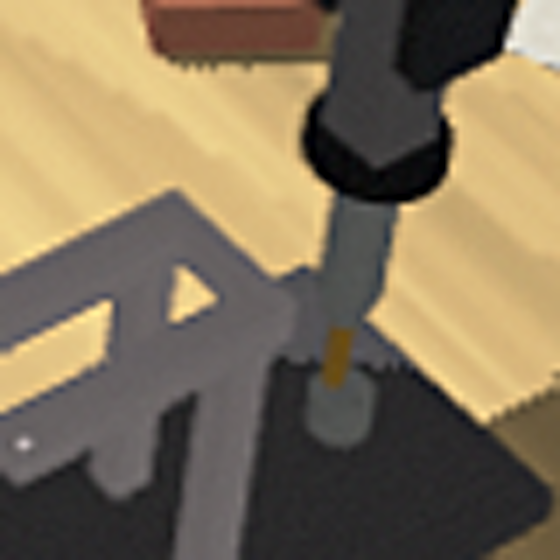

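The tip end is at crop (334,385) and the stud top's centre at (340,392). Allowing for the 5 mm height, the tip sits about 3 mm towards the camera, so I shift it slightly and press.

drive_tool --claw '[-1, -1, -1, -1, -1, -1, -1, -1]' --pt "0.3 0.15 0" --pt "0.3 0.15 -0.3" --pt "0.3 0.15 -0.6" --pt "0.3 0.15 -0.8" --pt "0.3 0.15 -1" --pt "0.3 0.15 -1" --pt "0.3 0.15 -1" --pt "0.3 0.15 -1" --turn '[0, 0, 0, 0, 0, 0, 0, 0]'

```text
time: 6.8
tool_pos: [0.5333, -0.3457, 0.1074]
orientation: [3.141, 0.067, 0.001]
ft_force: [1.2, -0.3, 1.4]
opening: 0.226
gripper_force: 30.0
```

```bash
python3 - <<'E'
from h import *
a=optics.get_image('side');o=manip.get_obs();print(o['tool_pos'].round(4),o['ft_force'].round(2))
cv2.imwrite('pics/s8.png',a)
# brass tip pixels
hsv=cv2.cvtColor(a[350:390,400:435],cv2.COLOR_BGR2HSV);m=cv2.inRange(hsv,(8,120,50),(30,255,200));ys,xs=np.nonzero(m);print(len(ys),xs.mean()+400 if len(xs) else 0,ys.min()+350,ys.max()+350)
a0=cv2.imread('pics/s7.png');hsv=cv2.cvtColor(a0[350:390,400:435],cv2.COLOR_BGR2HSV);m=cv2.inRange(hsv,(8,120,50),(30,255,200));ys,xs=np.nonzero(m);print(len(ys),xs.mean()+400,ys.min()+350,ys.max()+350)
E
```

```text
[ 0.5333 -0.3457  0.1074] [ 1.16 -0.54  1.59]
21 420.6190476190476 368 374
26 417.61538461538464 367 374
```

drive_tool --claw '[-1, -1, -1, -1, -1, -1, -1, -1]' --pt "0 0 0" --pt "0 0 3" --pt "0 0 7" --pt "0 4 9" --pt "-2 8 9" --pt "-5 12 8" --pt "-6.6 15.2 4" --pt "-6.6 15.2 1.5" --turn '[0, 0, 0, 0, 0, 0, 0, 0]'

```text
time: 7.65
tool_pos: [0.4644, -0.1883, 0.1204]
orientation: [-3.136, -0.073, 0.005]
ft_force: [0.9, 0.0, -1.9]
opening: 0.227
gripper_force: 30.0
```

drive_tool --claw '[-1, -1]' --pt "0 0 -0.6" --pt "0 0 -0.6" --turn '[0, 0]'

```text
time: 7.85
tool_pos: [0.4666, -0.1941, 0.1159]
orientation: [3.141, 0.066, -0.002]
ft_force: [0.2, -0.1, 0.2]
opening: 0.225
gripper_force: 30.0
```

```bash
cat > look.py <<'E'
import sys
from h import *
import m
x,y=float(sys.argv[1]),float(sys.argv[2])
a=optics.get_image('side');b=optics.get_image('top');o=manip.get_obs();print(o['tool_pos'].round(4),o['ft_force'].round(1),o['joints'].round(2))
p=proj('side',[x,y,.018])[0];u,v=(p-28).astype(int)
c=a[v-10:v+50,u:u+60];cv2.imwrite('pics/'+sys.argv[3],cv2.resize(c,None,fx=8,fy=8,interpolation=cv2.INTER_CUBIC))
print('origin',u,v-10,'spot expected',p.round(1),'tip expected', proj('side',o['tool_pos']-[0,0,.0885])[0].round(1))
hsv=cv2.cvtColor(c,cv2.COLOR_BGR2HSV);k=cv2.inRange(hsv,(14,140,40),(30,255,200));ys,xs=np.nonzero(k);
if len(ys):print('brass',len(ys),xs.mean()+u,ys.min()+v-10,ys.max()+v-10)
for s in m.samples(b):print(np.round(s[0],1),s[1],s[2].round(4),s[4].round(4))
E
python3 look.py .4651 -.1951 c8.png
```

```text
[ 0.4679 -0.1951  0.1172] [-0.1 -1.3 -1.1] [-0.3   0.55  0.79  2.03 -0.56  0.78 -0.71]
origin 309 298 spot expected [337.4 336.4] tip expected [338.9 331.6]
brass 21 338.0 325 331
[333.1 268.7] 178.0 [ 0.4661 -0.0477] [ 0.4745 -0.0515]
[341.3 224.9] 252.0 [ 0.5936 -0.0735] [ 0.6052 -0.0695]
[385.8 219. ] 218.5 [ 0.6094 -0.2032] [ 0.6193 -0.2087]
```

View pics/c8.png

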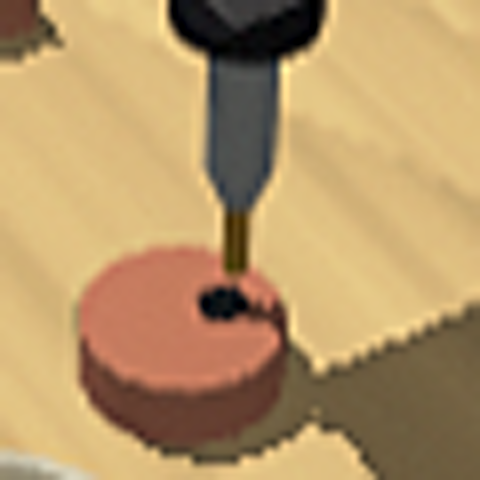

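In the crop the tip (235,272) stands just over the spot (222,303), offset only by the 10 mm height. I press and hold for about 1.1 s.

drive_tool --claw '[-1, -1, -1, -1, -1, -1, -1, -1]' --pt "-0.1 0 -0.6" --pt "-0.1 0 -1" --pt "-0.1 0 -1.3" --pt "-0.1 0 -1.3" --pt "-0.1 0 -1.3" --pt "-0.1 0 -1.3" --pt "-0.1 0 -1.3" --pt "-0.1 0 -1.3" --turn '[0, 0, 0, 0, 0, 0, 0, 0]'

```text
time: 8.75
tool_pos: [0.4663, -0.1938, 0.1033]
orientation: [3.14, 0.067, 0.001]
ft_force: [0.4, -1.0, 1.3]
opening: 0.221
gripper_force: 30.0
```

```bash
python3 look.py .4651 -.1951 c9.png
```

```text
[ 0.4663 -0.1937  0.1033] [ 0.2 -1.4  1.7] [-0.28  0.57  0.77  2.04 -0.58  0.76 -0.69]
origin 309 298 spot expected [337.4 336.4] tip expected [337.5 337. ]
brass 18 338.0 330 335
[333.1 267.6] 155.5 [ 0.4693 -0.0479] [ 0.4745 -0.0515]
[341.4 224.9] 252.5 [ 0.5935 -0.0737] [ 0.6051 -0.0696]
[386.  219.2] 224.0 [ 0.6089 -0.2036] [ 0.6193 -0.2087]
```

drive_tool --claw '[-1, -1, -1, -1, -1, -1, -1, -1]' --pt "0 0 0" --pt "0 0 0" --pt "0 0 0" --pt "0 0 0" --pt "0 0 0" --pt "0 0 0" --pt "0 0 1.5" --pt "0 0 4" --turn '[0, 0, 0, 0, 0, 0, 0, 0]'

```text
time: 9.65
tool_pos: [0.4641, -0.1924, 0.1428]
orientation: [-3.139, -0.067, 0.007]
ft_force: [0.4, 0.5, -0.5]
opening: 0.225
gripper_force: 30.0
```

View pics/c9.png

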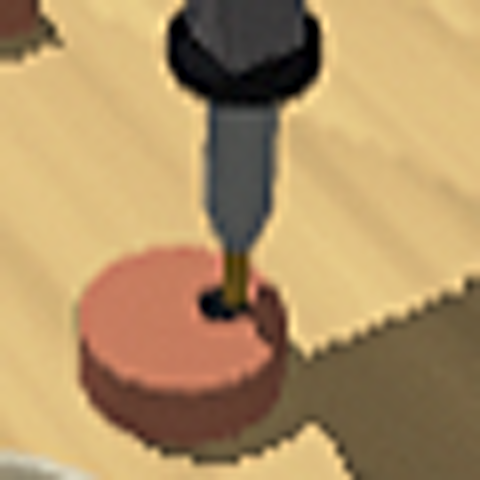

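The tip is on the spot but about 3 mm right of its centre, so I will correct the aim by (-2.9, +1.8) mm for the next ones.

drive_tool --claw '[-1, -1, -1, -1, -1, -1, -1, -1]' --pt "3 3 0" --pt "6.5 6.5 0" --pt "10 9.5 0" --pt "12.5 11.7 0" --pt "13.7 12.7 -1" --pt "13.7 12.7 -2.8" --pt "13.7 12.7 -2.8" --pt "13.7 12.7 -2.8" --turn '[0, 0, 0, 0, 0, 0, 0, 0]'

```text
time: 10.45
tool_pos: [0.6016, -0.0677, 0.1151]
orientation: [3.141, 0.064, -0.003]
ft_force: [-0.1, -0.5, -1.0]
opening: 0.223
gripper_force: 30.0
```

```bash
cat >> look.py <<'E'
# dark spot & tip, subpixel-ish
q=cv2.resize(c,None,fx=4,fy=4,interpolation=cv2.INTER_CUBIC)
d=(q.max(2)<60).astype(np.uint8);d[:150]=0
n,l,st,ce=cv2.connectedComponentsWithStats(d)
for i in range(1,n):
    if 100<st[i,4]<900:print('spot px',(ce[i]/4+[u-.4,v-10.4]).round(1),st[i,2:5])
E
python3 look.py .6052 -.0695 c10.png
```

```text
[ 0.6027 -0.0677  0.1159] [-0.6  0.3 -1.2] [-0.48  0.71  0.76  1.77 -0.6   0.91 -1.  ]
origin 333 239 spot expected [361.6 277.1] tip expected [360.4 273.4]
brass 22 360.0 267 274
[383.7 272.2] 170.5 [ 0.4542 -0.1924] [ 0.4563 -0.193 ]
[332.9 274.8] 325.5 [ 0.4486 -0.047 ] [ 0.4745 -0.0515]
[343.5 226.9] 155.5 [ 0.5876 -0.0796] [ 0.6082 -0.0879]
[385.7 219.4] 208.0 [ 0.6083 -0.2028] [ 0.6209 -0.2031]
spot px [361.1 276.8] [ 19   8 114]
```

View pics/c10.png

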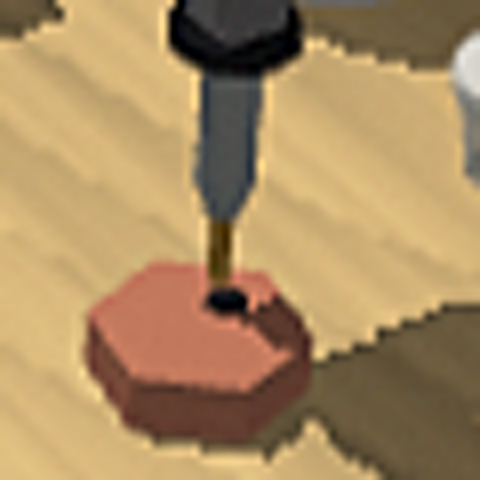

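drive_tool --claw '[-1, -1, -1, -1]' --pt "0.3 0.1 -0.5" --pt "0.3 0.1 -0.6" --pt "0.3 0.1 -0.6" --pt "0.3 0.1 -0.6" --turn '[0, 0, 0, 0]'

```text
time: 10.95
tool_pos: [0.606, -0.0656, 0.1092]
orientation: [3.141, 0.067, -0.0]
ft_force: [0.2, -0.5, -1.7]
opening: 0.226
gripper_force: 30.0
```

```bash
python3 look.py .6052 -.0695 c11.png|grep -v '^\[[34]'; python3 - <<'E'
from h import *
a=cv2.imread('pics/c11.png');g=cv2.cvtColor(a,cv2.COLOR_BGR2HSV)
b=cv2.inRange(g,(12,120,30),(30,255,130));b[:150]=0
ys,xs=np.nonzero(b[:, 180:260]);print(xs.mean()+180,ys.min(),ys.max())
for y in range(ys.max()-16,ys.max()+1,4):
  r=np.nonzero(b[y,180:260])[0]+180
  if len(r):print(y,r.min(),r.max())
d=(a.max(2)<60);d[:260]=0;ys,xs=np.nonzero(d[:, 180:280]);print('spot',xs.min()+180,xs.max()+180,ys.min(),ys.max())
E
```

```text
[ 0.606  -0.0656  0.1092] [ 0.3 -0.2 -0.8] [-0.48  0.72  0.75  1.76 -0.61  0.91 -0.99]
origin 333 239 spot expected [361.6 277.1] tip expected [360.9 275. ]
brass 22 361.0 268 275
226.61021505376345 230 446
434 254 255
438 192 206
442 207 243
446 227 229
spot 208 275 260 312
```

The tip (228, about 296) is over the spot (227,300), with 3 mm still to go. I press and hold.

drive_tool --claw '[-1, -1, -1, -1, -1, -1, -1, -1]' --pt "0 0 -0.4" --pt "0 0 -0.6" --pt "0 0 -0.6" --pt "0 0 -0.6" --pt "0 0 -0.6" --pt "0 0 -0.6" --pt "0 0 -0.6" --pt "0 0 -0.6" --turn '[0, 0, 0, 0, 0, 0, 0, 0]'

```text
time: 11.85
tool_pos: [0.6062, -0.0656, 0.1032]
orientation: [3.141, 0.067, 0.001]
ft_force: [1.5, -0.4, 1.7]
opening: 0.226
gripper_force: 30.0
```

```bash
python3 look.py .6052 -.0695 c12.png
```

```text
[ 0.6062 -0.0656  0.1032] [ 1.7 -0.5  1.7] [-0.47  0.73  0.74  1.76 -0.61  0.9  -0.99]
origin 333 239 spot expected [361.6 277.1] tip expected [360.8 277.2]
brass 16 361.125 270 275
[383.6 271.9] 171.5 [ 0.4552 -0.192 ] [ 0.4568 -0.1925]
[333.  274.8] 324.0 [ 0.4485 -0.0472] [ 0.4745 -0.0515]
[342.9 226.6] 177.0 [ 0.5884 -0.078 ] [1.4286 1.1148]
[385.6 219.4] 205.0 [ 0.6084 -0.2025] [ 0.6183 -0.2065]
```

drive_tool --claw '[-1, -1, -1, -1, -1, -1, -1, -1]' --pt "0 0 0" --pt "0 0 0" --pt "0 0 0" --pt "0 0 0" --pt "0 0 1.5" --pt "0 -3 4" --pt "0 -7 4" --pt "0.5 -11.5 4" --turn '[0, 0, 0, 0, 0, 0, 0, 0]'

```text
time: 12.75
tool_pos: [0.6111, -0.1802, 0.1445]
orientation: [-3.139, -0.071, -0.0]
ft_force: [-0.1, -0.3, -0.9]
opening: 0.224
gripper_force: 30.0
```

drive_tool --claw '[-1, -1, -1, -1, -1]' --pt "0.9 -2.5 -1" --pt "0.9 -2.5 -3" --pt "0.9 -2.5 -3.4" --pt "0.9 -2.5 -3.4" --pt "0.9 -2.5 -3.4" --turn '[0, 0, 0, 0, 0]'

```text
time: 13.25
tool_pos: [0.6204, -0.2045, 0.1099]
orientation: [-3.14, -0.069, -0.0]
ft_force: [-0.1, 0.4, -1.0]
opening: 0.223
gripper_force: 30.0
```

```bash
python3 look.py .6194 -.2087 c13.png
```

```text
[ 0.6206 -0.2048  0.1101] [ 0.5 -0.1 -0.9] [-0.22  0.78  0.73  1.64 -0.61  0.96 -0.8 ]
origin 380 274 spot expected [408.4 312.6] tip expected [407.8 309.8]
brass 21 407.95238095238096 303 310
[383.8 271.9] 190.0 [ 0.455  -0.1928] [ 0.4623 -0.1985]
spot px [407.6 312. ] [ 24  10 170]
```

View pics/c13.png

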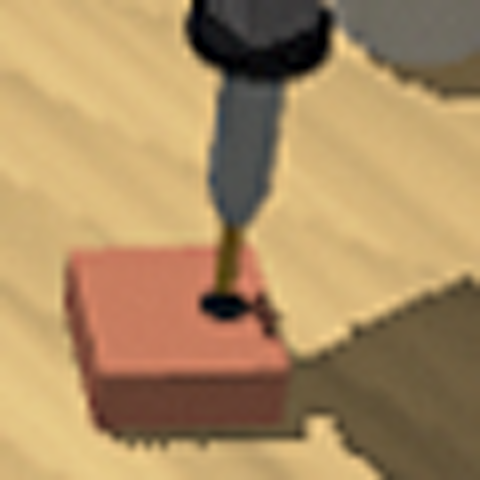

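The tip (228,295) is right over the spot (225,305) with 3 mm to go, so I press. From here I work from numbers and keep the last picture for the end.

drive_tool --claw '[-1, -1, -1, -1, -1, -1, -1, -1]' --pt "0 0 -0.4" --pt "0 0 -0.6" --pt "0 0 -0.6" --pt "0 0 -0.6" --pt "0 0 -0.6" --pt "0 0 -0.6" --pt "0 0 -0.6" --pt "0 0 -0.6" --turn '[0, 0, 0, 0, 0, 0, 0, 0]'

```text
time: 14.15
tool_pos: [0.6203, -0.2055, 0.1032]
orientation: [-3.141, -0.067, -0.001]
ft_force: [1.9, 1.9, 1.5]
opening: 0.224
gripper_force: 30.0
```

```bash
python3 look.py .6194 -.2087 c14.png
```

```text
[ 0.6203 -0.2055  0.1032] [1.4 0.8 2.7] [-0.22  0.79  0.73  1.64 -0.62  0.95 -0.8 ]
origin 380 274 spot expected [408.4 312.6] tip expected [407.5 312.8]
brass 16 408.1875 305 311
[383.8 271.9] 188.0 [ 0.455  -0.1927] [ 0.4621 -0.1983]
spot px [407.8 312. ] [ 24  10 174]
```

drive_tool --claw '[-1, -1, -1, -1, -1, -1, -1, -1]' --pt "0 0 0" --pt "0 0 0" --pt "0 0 0" --pt "0 0 0" --pt "0 0 1.5" --pt "-2 2 5" --pt "-6 5 5" --pt "-10 9 5" --turn '[0, 0, 0, 0, 0, 0, 0, 0]'

```text
time: 15.05
tool_pos: [0.5229, -0.121, 0.1542]
orientation: [3.14, 0.063, 0.0]
ft_force: [0.1, 1.1, -0.5]
opening: 0.223
gripper_force: 30.0
```

```bash
python3 look.py .4746 -.0514 c15.png
```

```text
[ 0.518  -0.1147  0.1518] [ 0.5  0.4 -1. ] [-0.48  0.55  0.83  1.94 -0.52  0.9  -0.91]
origin 275 253 spot expected [303.5 291.8] tip expected [339.1 284.3]
[384.  271.9] 196.0 [ 0.455  -0.1931] [ 0.4651 -0.1951]
spot px [302.6 291. ] [ 21   9 156]
```

drive_tool --claw '[-1, -1, -1, -1, -1, -1]' --pt "-2.5 3.5 0" --pt "-4.6 6.7 -1" --pt "-4.6 6.7 -3.5" --pt "-4.6 6.7 -4.4" --pt "-4.6 6.7 -4.4" --pt "-4.6 6.7 -4.4" --turn '[0, 0, 0, 0, 0, 0]'

```text
time: 15.75
tool_pos: [0.4793, -0.0548, 0.1098]
orientation: [3.14, 0.064, 0.001]
ft_force: [-0.5, -0.1, -0.2]
opening: 0.225
gripper_force: 30.0
```

```bash
python3 look.py .4746 -.0514 c16.png
```

```text
[ 0.4795 -0.0544  0.11  ] [-0.1  0.7 -2. ] [-0.6   0.53  0.8   2.09 -0.56  0.74 -0.97]
origin 275 253 spot expected [303.5 291.8] tip expected [306.4 290.5]
brass 21 306.0952380952381 284 291
[383.9 271.8] 194.0 [ 0.4555 -0.1931] [ 0.4605 -0.1969]
[383.7 231.9] 211.0 [ 0.5715 -0.1959] [ 0.5697 -0.1972]
spot px [302.6 290.9] [ 21   9 154]
```

The side view puts the tip at px 306 and the spot at 302.6, so I correct that. The square has been knocked to about (0.5715, -0.196).

drive_tool --claw '[-1, -1, -1, -1]' --pt "-0.45 0.75 0" --pt "-0.45 0.75 0" --pt "-0.45 0.75 0" --pt "-0.45 0.75 0" --turn '[0, 0, 0, 0]'

```text
time: 16.25
tool_pos: [0.4743, -0.0456, 0.1093]
orientation: [-3.141, -0.068, -0.0]
ft_force: [0.1, -0.2, -1.9]
opening: 0.226
gripper_force: 30.0
```

```bash
python3 look.py .4746 -.0514 c17.png
```

```text
[ 0.4743 -0.0457  0.1092] [0.6 0.4 0.8] [-0.62  0.52  0.8   2.1  -0.56  0.74 -0.99]
origin 275 253 spot expected [303.5 291.8] tip expected [302.  289.2]
brass 24 302.0 282 289
[384. 272.] 195.0 [ 0.455  -0.1932] [ 0.4614 -0.196 ]
[383.7 232.1] 204.5 [ 0.571  -0.1959] [ 0.5703 -0.197 ]
spot px [302.7 291. ] [ 22   9 163]
```

drive_tool --claw '[-1, -1, -1, -1, -1, -1, -1, -1]' --pt "0 -0.1 -0.4" --pt "0 -0.1 -0.6" --pt "0 -0.1 -0.6" --pt "0 -0.1 -0.6" --pt "0 -0.1 -0.6" --pt "0 -0.1 -0.6" --pt "0 -0.1 -0.6" --pt "0 -0.1 -0.6" --turn '[0, 0, 0, 0, 0, 0, 0, 0]'

```text
time: 17.15
tool_pos: [0.4743, -0.0466, 0.1032]
orientation: [-3.141, -0.067, -0.0]
ft_force: [0.6, 0.6, 1.8]
opening: 0.224
gripper_force: 30.0
```

```bash
python3 look.py .4746 -.0514 c18.png
```

```text
[ 0.4743 -0.0466  0.1032] [1.5 1.1 1.8] [-0.61  0.53  0.79  2.11 -0.57  0.72 -0.98]
origin 275 253 spot expected [303.5 291.8] tip expected [302.3 291.8]
brass 17 302.05882352941177 285 290
[383.9 272. ] 190.5 [ 0.455  -0.1928] [ 0.4564 -0.1971]
[383.8 232.1] 208.5 [ 0.5708 -0.196 ] [ 0.5699 -0.1974]
spot px [302.9 291. ] [ 22   9 161]
```

drive_tool --claw '[-1, -1, -1, -1, -1, -1, -1, -1]' --pt "0 0 0" --pt "0 0 0" --pt "0 0 0" --pt "0 0 0" --pt "0 0 2" --pt "0 0 5" --pt "0 0 9" --pt "0 0 9" --turn '[0, 0, 0, 0, 0, 0, 0, 0]'

```text
time: 18.05
tool_pos: [0.4763, -0.0476, 0.1964]
orientation: [-3.141, -0.066, -0.009]
ft_force: [0.6, -0.1, -1.2]
opening: 0.225
gripper_force: 30.0
```

drive_tool --claw '[-1, -1, -1, -1, -1, -1, -1, -1]' --pt "0 -4 1" --pt "-0.5 -8 1" --pt "-1 -12.5 1" --pt "-1.5 -17 1" --pt "-2 -21.5 1" --pt "-2.6 -26 1" --pt "-2.6 -29 1" --pt "-2.6 -30.3 1" --turn '[0, 0, 0, 0, 0, 0, 0, 0]'

```text
time: 18.85
tool_pos: [0.4459, -0.353, 0.202]
orientation: [3.14, 0.06, -0.003]
ft_force: [-0.3, -0.1, -0.3]
opening: 0.226
gripper_force: 30.0
```

drive_tool --claw '[-1, -1, -1, -1]' --pt "0 0 0" --pt "0 0 0" --pt "0 0 0" --pt "0 0 0" --turn '[0, 0, 0, 0]'

```text
time: 19.25
tool_pos: [0.4485, -0.3482, 0.2028]
orientation: [-3.14, -0.07, 0.0]
ft_force: [0.2, -0.1, -0.5]
opening: 0.222
gripper_force: 30.0
```

```bash
python3 - <<'E'
from h import *
a=optics.get_image('side');o=manip.get_obs();print(o['tool_pos'].round(4),o['ft_force'].round(1))
def brass(a,u,v):
    c=a[v-25:v+15,u-15:u+15];k=cv2.inRange(cv2.cvtColor(c,cv2.COLOR_BGR2HSV),(13,140,40),(30,255,200));ys,xs=np.nonzero(k);return len(ys),xs.mean()+u-15,ys.min()+v-25,ys.max()+v-25
p=proj('side',o['tool_pos']-[0,0,.0885])[0];print(p,brass(a,*p.astype(int)))
print('at grasp', proj('side',[.4479,-.3495,.1887-.0885])[0],brass(cv2.imread('pics/s6.png'),384,362))
E
```

```text
[ 0.4486 -0.3485  0.203 ] [-0.   0.1 -1. ]
[385.04623854 355.28152617] (29, np.float64(385.37931034482756), np.int64(346), np.int64(355))
at grasp [384.28445122 362.62154341] (26, np.float64(385.15384615384613), np.int64(354), np.int64(362))
```

drive_tool --claw '[-1, -1, -1, -1, -1, -1, -1]' --pt "-0.1 -0.15 0" --pt "-0.1 -0.15 -1" --pt "-0.1 -0.15 -2.5" --pt "-0.1 -0.15 -4" --pt "-0.1 -0.15 -5.5" --pt "-0.1 -0.15 -7" --pt "-0.1 -0.15 -7" --turn '[0, 0, 0, 0, 0, 0, 0]'

```text
time: 20.0
tool_pos: [0.4459, -0.3501, 0.1305]
orientation: [-3.139, -0.067, 0.006]
ft_force: [0.7, 0.7, -1.4]
opening: 0.223
gripper_force: 30.0
```

drive_tool --claw '[-1, -1, -1, -1]' --pt "0 0 -1" --pt "0 0 -2" --pt "0 0 -2.2" --pt "0 0 -2.2" --turn '[0, 0, 0, 0]'

```text
time: 20.4
tool_pos: [0.447, -0.3511, 0.1108]
orientation: [-3.141, -0.067, 0.001]
ft_force: [0.2, 0.6, -1.3]
opening: 0.228
gripper_force: 30.0
```

drive_tool --claw '[-1, -1, -1]' --pt "0 0.05 -0.1" --pt "0 0.05 -0.2" --pt "0 0.05 -0.2" --turn '[0, 0, 0]'

```text
time: 20.7
tool_pos: [0.4473, -0.3507, 0.1093]
orientation: [3.141, 0.067, 0.0]
ft_force: [0.7, 0.1, -2.2]
opening: 0.227
gripper_force: 30.0
```

```bash
python3 - <<'E'
from h import *
o=manip.get_obs();print(o['tool_pos'].round(4),o['ft_force'].round(1))
a=optics.get_image('side');cv2.imwrite('pics/s9.png',a)
i=cv2.imread('pics/side0.png')
# brass bottom in rest now vs start
for im in(i,a):
    c=im[385:410,370:395];k=cv2.inRange(cv2.cvtColor(c,cv2.COLOR_BGR2HSV),(13,140,40),(30,255,200));ys,xs=np.nonzero(k);print(len(ys),xs.mean()+370,ys.min()+385,ys.max()+385)
E
```

```text
[ 0.4473 -0.3507  0.1093] [ 0.7  0.1 -2.2]
20 380.85 390 397
29 380.6896551724138 391 398
```

drive_tool --claw '[0.2, 0.2, 0.2, 0.2, 0.2, 0.2]' --pt "0 0 0" --pt "0 0 0" --pt "0 0 0" --pt "0 0 0" --pt "0 0 0" --pt "0 0 0" --turn '[0, 0, 0, 0, 0, 0]'

```text
time: 21.35
tool_pos: [0.4472, -0.3507, 0.1091]
orientation: [3.141, 0.067, -0.0]
ft_force: [-0.8, 0.1, 0.0]
opening: 0.597
gripper_force: 0.0
```

drive_tool --claw '[0.2, 0.2, 0.2, 0.2, 0.2, 0.2, 0.2, 0.2]' --pt "0 0 2" --pt "0 0 5" --pt "0 0 9" --pt "0 4 9" --pt "0 8 9" --pt "0 12 9" --pt "0 15.5 9" --pt "0 15.5 9" --turn '[0, 0, 0, 0, 0, 0, 0, 0]'

```text
time: 22.15
tool_pos: [0.4476, -0.1903, 0.1985]
orientation: [-3.137, -0.078, 0.002]
ft_force: [-0.2, -0.1, 0.3]
opening: 0.6
gripper_force: 0.0
```

```bash
python3 - <<'E'
from h import *
o=manip.get_obs();print(o['tool_pos'].round(4),o['ft_force'].round(1),o['joints'].round(2),o['opening'])
a=optics.get_image('side');cv2.imwrite('pics/s10.png',a)
i=cv2.imread('pics/side0.png')
for im in(i,a):
    c=im[385:410,370:395];k=cv2.inRange(cv2.cvtColor(c,cv2.COLOR_BGR2HSV),(13,140,40),(30,255,200));ys,xs=np.nonzero(k);print(len(ys),xs.mean()+370,ys.min()+385,ys.max()+385)
    d=cv2.absdiff(i,a)[325:405,360:415].max(2);print((d>40).sum())
E
python3 m.py
```

```text
[ 0.4476 -0.1903  0.1985] [-0.2 -0.1  0.3] [-0.44  0.4   0.95  2.01 -0.41  0.93 -0.8 ] 0.5995256003000864
20 380.85 390 397
941
21 380.7142857142857 391 398
941
[332.9 274.8] 326.5 cen [ 0.4486 -0.047 ] spotpx [334.3 265.7] spot [ 0.4745 -0.0514] d 0.0263 -10.0 rect [448.8 -46.9] [35.4 84.3] 80.6
[383.8 231.6] 216.5 cen [ 0.5723 -0.1961] spotpx [385.8 228.5] spot [ 0.5811 -0.2021] d 0.0107 -34.0 rect [ 570.8 -196.5] [43.9 47.6] 62.1
[341.3 224.9] 252.5 cen [ 0.5936 -0.0735] spotpx [339.9 220.8] spot [ 0.6053 -0.0695] d 0.0123 19.0 rect [592.9 -73.9] [55.  53.1] 89.3
```

drive_tool --claw '[0.7, 0.7, 0.7, 0.7, 0.7, 0.7, 0.7, 0.7]' --pt "0.8 0 0" --pt "0.8 0 -3" --pt "0.8 0 -6" --pt "0.8 0 -9" --pt "0.8 0 -12" --pt "0.8 0 -14" --pt "0.8 0 -14" --pt "0.8 0 -14" --turn '[0, 0, 0, 0, 0, 0, 0, 0]'

```text
time: 23.1
tool_pos: [0.4554, -0.1971, 0.0593]
orientation: [3.14, 0.064, -0.0]
ft_force: [0.0, -0.3, -0.6]
opening: 0.847
gripper_force: 0.0
```

drive_tool --claw '[0.7, 0.7, 0.7, 0.7, 0.7, 0.7, 0.7]' --pt "0 0.5 -1" --pt "0 0.5 -2.5" --pt "0 0.5 -4" --pt "0 0.5 -5" --pt "0 0.5 -5.4" --pt "0 0.5 -5.4" --pt "0 0.5 -5.4" --turn '[0, 0, 0, 0, 0, 0, 0]'

```text
time: 23.8
tool_pos: [0.4554, -0.1908, 0.0054]
orientation: [3.141, 0.067, 0.001]
ft_force: [-0.4, -1.0, -0.3]
opening: 0.852
gripper_force: 0.0
```

drive_tool --claw '[-1, -1, -1, -1, -1, -1, -1, -1]' --pt "0 0 0" --pt "0 0 0" --pt "0 0 0" --pt "0 0 0" --pt "0 0 0" --pt "0 0 0" --pt "0 0 0" --pt "0 0 0" --turn '[0, 0, 0, 0, 0, 0, 0, 0]' --squeeze 20

```text
time: 24.6
tool_pos: [0.4552, -0.1907, 0.0051]
orientation: [3.141, 0.067, -0.0]
ft_force: [0.2, -0.4, 0.0]
opening: 0.147
gripper_force: 0.0
```

drive_tool --claw '[-1, -1, -1, -1, -1, -1]' --pt "0 0 2" --pt "0 0 5" --pt "0 0 9" --pt "0 0 13" --pt "3 3 15" --pt "5 5 15" --turn '[0, 0, 0, 0, 0, 0]'

```text
time: 25.2
tool_pos: [0.5084, -0.1398, 0.1582]
orientation: [-3.141, -0.067, -0.009]
ft_force: [0.5, -0.1, -0.1]
opening: 0.004
gripper_force: 0.0
```

```bash
python3 m.py; python3 - <<'E'
from h import *
a=optics.get_image('side');b=optics.get_image('top');o=manip.get_obs();print(o['opening'],o['tool_pos'])
f=lambda i:cv2.resize(i,(400,300),interpolation=cv2.INTER_AREA)
out=np.zeros((600,800,3),np.uint8)
out[:300]=cv2.resize(a[250:430,200:480][:, :],(800,300),interpolation=cv2.INTER_CUBIC) if 0 else 0
x=cv2.resize(a[255:435,250:490],(800,600),interpolation=cv2.INTER_CUBIC);cv2.imwrite('pics/last.png',x);cv2.imwrite('pics/t11.png',b)
hsv=cv2.cvtColor(a,cv2.COLOR_BGR2HSV);k=cv2.inRange(hsv,(0,85,50),(12,220,255));n,l,st,ce=cv2.connectedComponentsWithStats(k)
for i in range(1,n):
    if st[i,4]>60 and ce[i][1]>240: print('side pink',st[i],ce[i].round(1),plane('side',[ce[i]],.012)[0].round(3))
E
```

```text
[384.  272.1] 196.0 cen [ 0.4547 -0.1932] spotpx [384.6 268.3] spot [ 0.4651 -0.1951] d 0.0106 -11.0 rect [ 454.7 -193. ] [46.  45.9] 89.3
[340.5 222.6] 147.5 cen [ 0.6002 -0.0711] spotpx [339.2 225.1] spot [ 0.5927 -0.0673] d 0.0084 153.0 rect [602.1 -70.8] [38.3 51.4] 12.5
0.0063239599890090245 [ 0.50487556 -0.1404165   0.15485115]
side pink [511 251  43  28 132] [530.8 264.8] [ 0.968 -0.217  0.012]
side pink [344 272  28  23 496] [357.3 282.6] [ 0.591 -0.075  0.012]
side pink [555 278  22  19  66] [566.2 287.1] [ 0.969 -0.312  0.012]
side pink [268 285  46  26 754] [290.3 297.4] [ 0.446 -0.047  0.012]
side pink [214 289  21  15 184] [223.8 296.3] [0.331 0.022 0.012]
side pink [586 300  27  16  89] [598.6 307.9] [ 0.969 -0.391  0.012]
side pink [371 309  27  24 542] [383.7 320.5] [ 0.569 -0.198  0.012]
side pink [319 329  26  25 517] [331.2 340.9] [ 0.453 -0.194  0.012]
```

```bash
python3 - <<'E'
from h import *
# c5: -y finger bottom corners seen at crop (368,350),(383,370),(430,340) scale4 origin(310,280)
for c in[(368,350),(383,370),(430,345)]:print('seen',310+c[0]/4,280+c[1]/4)
for z in(.1085,.1185,.1285):
  for y in(-.350-.044,-.35-.0615):
    print(z,y,[proj('side',[.448+s*.009,y,z])[0].round(1).tolist() for s in(-1,1)])
# shut-finger now
a=optics.get_image('side');o=manip.get_obs();print(o['tool_pos'],o['joints'].round(2))
p=proj('side',o['tool_pos'])[0];u,v=p.astype(int);print(p)
g=a.max(2)
for y in range(v-16,v+14):print(y,''.join('#' if g[y,x]<60 else ('+' if g[y,x]<100 else '.') for x in range(u-24,u+25)))
E
```

```text
seen 402.0 367.5
seen 405.75 372.5
seen 417.5 366.25
0.1085 -0.39399999999999996 [[398.4, 380.8], [408.2, 375.9]]
0.1085 -0.4115 [[406.0, 389.0], [416.0, 384.0]]
0.1185 -0.39399999999999996 [[399.1, 376.0], [409.0, 371.1]]
0.1185 -0.4115 [[406.8, 384.2], [416.8, 379.2]]
0.1285 -0.39399999999999996 [[399.8, 371.1], [409.8, 366.2]]
0.1285 -0.4115 [[407.6, 379.3], [417.7, 374.3]]
[ 0.50419814 -0.14127143  0.15480265] [-0.46  0.54  0.87  1.96 -0.53  0.89 -0.85]
[342.21434332 254.05771894]
238 ++++++#++++++++###################......+.......+
239 ++#+#+++++++++.+##################...............
240 +++#+++#+++..++.##################...............
241 +++++++++...+++++################+...............
242 #++++++......+++++.#############.................
243 ++++........+++.....+########....................
244 ++........+++.........####.......................
245 +++++...+++...........++.........................
246 ++++++++.........................................
247 +++++++..........................................
248 .+++.............................................
249 ++..........
[... 309 characters left out ...]
55 .................................................
256 .................................................
257 .................................................
258 .................................................
259 .................................................
260 .................................................
261 .................................................
262 .................................................
263 .................................................
264 .................................................
265 .................................................
266 .................................................
267 .................................................
```

The shut fingertips appear at row 244 and their reported position projects to row 254. So the real tips sit about 19 mm above the reported TCP, and the fingers closed above the disc. I will go lower, guarded by the force reading.

drive_tool --claw '[0.5, 0.5, 0.5, 0.5, 0.5, 0.5, 0.5, 0.5]' --pt "-2.5 -2.5 0" --pt "-4.9 -5 0" --pt "-4.9 -5 -3" --pt "-4.9 -5 -6" --pt "-4.9 -5 -9" --pt "-4.9 -5 -12" --pt "-4.9 -5 -13.5" --pt "-4.9 -5 -13.5" --turn '[0, 0, 0, 0, 0, 0, 0, 0]'

```text
time: 26.25
tool_pos: [0.4532, -0.1914, 0.0184]
orientation: [-3.14, -0.063, 0.007]
ft_force: [0.2, -1.6, 1.1]
opening: 0.71
gripper_force: 0.0
```

drive_tool --claw '[0.5, 0.5, 0.5, 0.5, 0.5]' --pt "0 0 -1" --pt "0 0 -2" --pt "0 0 -2.5" --pt "0 0 -2.8" --pt "0 0 -2.8" --turn '[0, 0, 0, 0, 0]'

```text
time: 26.75
tool_pos: [0.4561, -0.1907, -0.008]
orientation: [-3.141, -0.067, 0.0]
ft_force: [-0.5, -0.4, -0.1]
opening: 0.751
gripper_force: 0.0
```

drive_tool --claw '[0.5, 0.5, 0.5]' --pt "0 0 -0.2" --pt "0 0 -0.4" --pt "0 0 -0.4" --turn '[0, 0, 0]'

```text
time: 27.05
tool_pos: [0.4562, -0.1906, -0.0119]
orientation: [-3.141, -0.068, 0.0]
ft_force: [-0.3, -0.7, 0.9]
opening: 0.746
gripper_force: 0.0
```

drive_tool --claw '[-1, -1, -1, -1, -1, -1]' --pt "0 0 0" --pt "0 0 0" --pt "0 0 0" --pt "0 0 0" --pt "0 0 0" --pt "0 0 0" --turn '[0, 0, 0, 0, 0, 0]' --squeeze 20

```text
time: 27.65
tool_pos: [0.4563, -0.1908, -0.0118]
orientation: [3.141, 0.067, 0.0]
ft_force: [0.8, 0.7, 1.2]
opening: 0.537
gripper_force: 20.0
```

Gripped at 47 mm, so that is the disc. I lift it and carry it to the deck at (0.465, 0.146).

drive_tool --claw '[-1, -1, -1, -1, -1, -1, -1, -1]' --pt "0 0 3" --pt "0 0 7" --pt "0 2 11" --pt "0.2 6.5 11" --pt "0.4 11 11" --pt "0.6 15.5 11" --pt "0.8 20 11" --pt "0.9 24 11" --turn '[0, 0, 0, 0, 0, 0, 0, 0]'

```text
time: 28.45
tool_pos: [0.4648, 0.0519, 0.0981]
orientation: [-3.14, -0.069, 0.001]
ft_force: [0.9, -0.1, -0.8]
opening: 0.531
gripper_force: 20.0
```

drive_tool --claw '[-1, -1, -1, -1, -1, -1, -1]' --pt "0 4 0" --pt "0 7.5 0" --pt "0 9.7 -1" --pt "0 9.7 -4" --pt "0 9.7 -5.5" --pt "0 9.7 -5.5" --pt "0 9.7 -5.5" --turn '[0, 0, 0, 0, 0, 0, 0]'

```text
time: 29.15
tool_pos: [0.4651, 0.1453, 0.043]
orientation: [3.14, 0.065, -0.001]
ft_force: [0.2, -0.7, -0.9]
opening: 0.532
gripper_force: 20.0
```

Lower to the deck, release (opening about 66 mm), and retreat towards the square.

drive_tool --claw '[-1, -1, -1, -1, 0.5, 0.5, 0.5, 0.5]' --pt "0 0 -1" --pt "0 0 -1.5" --pt "0 0 -1.8" --pt "0 0 -1.8" --pt "0 0 -1.8" --pt "0 0 -1.8" --pt "0 0 -1.8" --pt "0 0 -1.8" --turn '[0, 0, 0, 0, 0, 0, 0, 0]'

```text
time: 29.95
tool_pos: [0.4653, 0.1464, 0.0253]
orientation: [-3.141, -0.067, -0.0]
ft_force: [0.9, -0.4, -0.1]
opening: 0.748
gripper_force: 0.0
```

drive_tool --claw '[0.5, 0.5, 0.5, 0.5, 0.5, 0.5, 0.5, 0.5]' --pt "0 0 3" --pt "0 0 7" --pt "0 -3 10" --pt "0 -7 10" --pt "0 -11 10" --pt "0 -15 10" --pt "0 -17 8" --pt "0 -18 6" --turn '[0, 0, 0, 0, 0, -0.1, -0.2, -0.2]'

```text
time: 30.75
tool_pos: [0.4656, -0.036, 0.0852]
orientation: [3.131, -0.256, 0.003]
ft_force: [0.2, 1.4, -0.5]
opening: 0.747
gripper_force: 0.0
```

```bash
sed -i 's/m\[:, :318\]=0/m[:, :180]=0/' m.py; python3 m.py; python3 -c "
from h import *
o=manip.get_obs();print(o['tool_pos'].round(4),o['joints'].round(2))"
```

```text
[264.4 268.7] 194.5 cen [0.4679 0.1492] spotpx [264.7 265. ] spot [0.4786 0.1482] d 0.0107 -5.0 rect [467.7 148. ] [47.2 44.6] 45.0
[383.6 231.9] 206.5 cen [ 0.5715 -0.1957] spotpx [384.1 232. ] spot [ 0.5707 -0.1967] d 0.0013 -127.0 rect [ 571.1 -195.9] [42.6 47.6] 62.3
[342.7 223. ] 177.0 cen [ 0.599  -0.0776] spotpx [339.9 220.8] spot [ 0.6052 -0.0695] d 0.0102 53.0 rect [600.9 -79.2] [52.7 38. ] 54.0
[ 0.4635 -0.0352  0.0838] [-0.68  0.59  0.84  2.14 -0.69  0.71 -1.09]
```

The round is on the deck. Next is the oblong at (0.4486, -0.046), with the tool already aligned.

drive_tool --claw '[0.5, 0.5, 0.5, 0.5, 0.5, 0.5, 0.5, 0.5]' --pt "-1.6 -1 0" --pt "-1.6 -1 -2" --pt "-1.6 -1 -4.5" --pt "-1.6 -1 -7" --pt "-1.6 -1 -8.5" --pt "-1.6 -1 -9.3" --pt "-1.6 -1 -9.6" --pt "-1.6 -1 -9.6" --turn '[0, 0, 0, 0, 0, 0, 0, 0]'

```text
time: 31.65
tool_pos: [0.4497, -0.0434, -0.0105]
orientation: [-3.132, 0.246, -0.001]
ft_force: [-0.5, -0.1, -0.6]
opening: 0.752
gripper_force: 0.0
```

drive_tool --claw '[-1, -1, -1, -1, -1, -1, -1]' --pt "0 0 0" --pt "0 0 0" --pt "0 0 0" --pt "0 0 0" --pt "0 0 0" --pt "0 0 0" --pt "0 0 0" --turn '[0, 0, 0, 0, 0, 0, 0]'

```text
time: 32.35
tool_pos: [0.4494, -0.0439, -0.0107]
orientation: [3.132, -0.247, 0.001]
ft_force: [-0.8, 0.2, 5.6]
opening: 0.403
gripper_force: 20.0
```

drive_tool --claw '[-1, -1, -1, -1, -1, -1, -1, -1]' --pt "0 0 3" --pt "0 0 7" --pt "0 2 11" --pt "0 6.5 11" --pt "0 11 11" --pt "0 15.5 11" --pt "0 20 11" --pt "0 24 11" --turn '[0, 0, 0, 0.1, 0.2, 0.3, 0.3, 0.3]'

```text
time: 33.15
tool_pos: [0.4483, 0.199, 0.0989]
orientation: [-3.133, -0.226, 0.001]
ft_force: [0.4, -0.6, -0.9]
opening: 0.404
gripper_force: 20.0
```

drive_tool --claw '[-1, -1, -1, -1, -1, -1]' --pt "0 3 0" --pt "0.1 5.4 0" --pt "0.1 5.4 -3" --pt "0.1 5.4 -5.5" --pt "0.1 5.4 -5.5" --pt "0.1 5.4 -5.5" --turn '[0, 0, 0, 0, 0, 0]'

```text
time: 33.75
tool_pos: [0.45, 0.2498, 0.0442]
orientation: [3.133, 0.223, -0.001]
ft_force: [-0.0, -0.7, -0.6]
opening: 0.407
gripper_force: 20.0
```

drive_tool --claw '[-1, -1, -1, -1, 0.5, 0.5, 0.5, 0.5]' --pt "0 0 -1" --pt "0 0 -1.5" --pt "0 0 -1.8" --pt "0 0 -1.8" --pt "0 0 -1.8" --pt "0 0 -1.8" --pt "0 0 -1.8" --pt "0 0 -1.8" --turn '[0, 0, 0, 0, 0, 0, 0, 0]'

```text
time: 34.55
tool_pos: [0.4503, 0.2504, 0.0263]
orientation: [-3.133, -0.224, -0.0]
ft_force: [0.0, 0.3, -0.2]
opening: 0.734
gripper_force: 0.0
```

drive_tool --claw '[0.5, 0.5, 0.5, 0.5, 0.5, 0.5, 0.5, 0.5]' --pt "0 0 3" --pt "0 0 7" --pt "2 -3 10" --pt "4 -7 10" --pt "6 -11 10" --pt "9 -15 10" --pt "11 -19 10" --pt "12.5 -23 10" --turn '[0, 0, 0, 0, 0, 0.05, 0.1, 0.16]'

```text
time: 35.35
tool_pos: [0.5764, 0.0185, 0.1263]
orientation: [3.105, 0.477, 0.001]
ft_force: [-0.1, 0.1, 0.2]
opening: 0.75
gripper_force: 0.0
```

```bash
python3 m.py; python3 -c "
from h import *
o=manip.get_obs();print(o['tool_pos'].round(4),o['joints'].round(2))"
```

```text
[383.7 231.9] 202.0 cen [ 0.5715 -0.1958] spotpx [383.9 231.2] spot [ 0.5732 -0.1964] d 0.0017 -18.0 rect [ 571.1 -195.9] [42.6 45. ] 62.1
[341.5 225.4] 205.5 cen [ 0.5921 -0.074 ] spotpx [340.5 221.7] spot [ 0.6027 -0.0712] d 0.011 15.0 rect [590.3 -74. ] [49.8 54.3] 5.8
[0.5768 0.012  0.1272] [-0.65  0.64  0.77  1.84 -0.56  0.89 -0.89]
```

drive_tool --claw '[0.5, 0.5, 0.5, 0.5, 0.5, 0.5, 0.5]' --pt "1 -4.3 -2" --pt "1.8 -8.6 -4" --pt "1.8 -8.6 -7" --pt "1.8 -8.6 -9" --pt "1.8 -8.6 -9" --pt "1.8 -8.6 -9" --pt "1.8 -8.6 -9" --turn '[0, 0, 0, 0, 0, 0, 0]'

```text
time: 36.15
tool_pos: [0.5941, -0.0653, 0.0374]
orientation: [3.105, 0.475, 0.003]
ft_force: [-0.6, 0.3, 0.1]
opening: 0.751
gripper_force: 0.0
```

drive_tool --claw '[0.6, 0.6, 0.6, 0.6, 0.6, 0.6, 0.6]' --pt "0 -0.5 -1" --pt "0 -0.5 -2.5" --pt "0 -0.5 -3.7" --pt "0 -0.5 -4.4" --pt "0 -0.5 -4.8" --pt "0 -0.5 -4.8" --pt "0 -0.5 -4.8" --turn '[0, 0, 0, 0, 0, 0, 0]'

```text
time: 36.85
tool_pos: [0.5934, -0.0708, -0.0117]
orientation: [3.105, 0.474, 0.0]
ft_force: [-0.1, 0.6, -0.0]
opening: 0.798
gripper_force: 0.0
```

drive_tool --claw '[-1, -1, -1, -1, -1, -1]' --pt "0 0 0" --pt "0 0 0" --pt "0 0 0" --pt "0 0 0" --pt "0 0 0" --pt "0 0 0" --turn '[0, 0, 0, 0, 0, 0]'

```text
time: 37.45
tool_pos: [0.5935, -0.0708, -0.0115]
orientation: [3.106, 0.474, 0.001]
ft_force: [-1.3, 0.4, 4.4]
opening: 0.589
gripper_force: 19.9
```

drive_tool --claw '[-1, -1, -1, -1, -1, -1, -1, -1]' --pt "0 0 3" --pt "0 0 7" --pt "0 2 10" --pt "-0.3 6.5 10" --pt "-0.6 11 10" --pt "-0.9 15.5 10" --pt "-0.9 20 10" --pt "-0.9 23.2 10" --turn '[0, 0, 0, 0, 0, 0, 0, 0]'

```text
time: 38.25
tool_pos: [0.5831, 0.1656, 0.0875]
orientation: [-3.103, -0.479, 0.002]
ft_force: [0.2, 0.2, -1.3]
opening: 0.586
gripper_force: 19.9
```

drive_tool --claw '[-1, -1, -1, -1, -1]' --pt "0 0 -2" --pt "0 0 -4" --pt "0 0 -5" --pt "0 0 -5" --pt "0 0 -5" --turn '[0, 0, 0, 0, 0]'

```text
time: 38.75
tool_pos: [0.5845, 0.1609, 0.0385]
orientation: [3.106, 0.473, 0.0]
ft_force: [-1.2, -0.1, -0.0]
opening: 0.584
gripper_force: 19.9
```

drive_tool --claw '[-1, -1, -1, 0.6, 0.6, 0.6, 0.6, 0.6]' --pt "0 0 -1" --pt "0 0 -1.3" --pt "0 0 -1.3" --pt "0 0 -1.3" --pt "0 0 -1.3" --pt "0 0 -1.3" --pt "0 0 -1.3" --pt "0 0 -1.3" --turn '[0, 0, 0, 0, 0, 0, 0, 0]'

```text
time: 39.55
tool_pos: [0.5842, 0.1614, 0.0252]
orientation: [-3.106, -0.474, -0.0]
ft_force: [-0.1, 0.8, 0.3]
opening: 0.799
gripper_force: 0.0
```

drive_tool --claw '[0.5, 0.5, 0.5, 0.5, 0.5, 0.5, 0.5, 0.5]' --pt "0 0 3" --pt "0 0 7" --pt "0 -4 10" --pt "0 -8 10" --pt "0 -12 10" --pt "0 -16 10" --pt "0 -20 10" --pt "0 -24 10" --turn '[0, 0, 0, 0.15, 0.3, 0.45, 0.6, 0.75]'

```text
time: 40.35
tool_pos: [0.584, -0.0802, 0.1253]
orientation: [2.711, 1.587, 0.0]
ft_force: [0.4, -0.7, 0.4]
opening: 0.751
gripper_force: 0.0
```

```bash
python3 m.py; python3 -c "
from h import *
o=manip.get_obs();print(o['tool_pos'].round(4),o['joints'].round(2))"
```

```text
[263.6 267.7] 158.0 cen [0.471  0.1515] spotpx [264.7 265. ] spot [0.4786 0.1482] d 0.0084 -23.0 rect [471.3 151.7] [37.  44.6] 44.7
[227.8 274.2] 347.5 cen [0.453  0.2552] spotpx [226.1 264.7] spot [0.4803 0.2603] d 0.0277 11.0 rect [453.2 254.8] [85.8 38. ] 7.9
[384.1 232.1] 224.5 cen [ 0.5709 -0.197 ] spotpx [381.3 230.2] spot [ 0.5761 -0.1888] d 0.0098 58.0 rect [ 570.5 -197. ] [45.1 47.6] 62.3
[259.5 226.8] 262.5 cen [0.5908 0.1645] spotpx [257.9 222.3] spot [0.604  0.1691] d 0.014 19.0 rect [589.9 164.2] [55.9 53.4] 89.3
[ 0.5833 -0.0872  0.1261] [-0.35  0.61  0.58  1.8  -0.42  0.86 -0.1 ]
```

drive_tool --claw '[0.5, 0.5, 0.5, 0.5, 0.5, 0.5, 0.5]' --pt "-0.5 -4 -1" --pt "-1 -8 -3" --pt "-1.3 -11.2 -6" --pt "-1.3 -11.2 -8.5" --pt "-1.3 -11.2 -8.5" --pt "-1.3 -11.2 -8.5" --pt "-1.3 -11.2 -8.5" --turn '[0.03, 0.03, 0.03, 0.03, 0.03, 0.03, 0.03]'

```text
time: 41.15
tool_pos: [0.5726, -0.1896, 0.0415]
orientation: [2.69, 1.621, 0.003]
ft_force: [0.6, -0.9, -0.9]
opening: 0.752
gripper_force: 0.0
```

drive_tool --claw '[0.5, 0.5, 0.5, 0.5, 0.5, 0.5, 0.5]' --pt "-0.2 -0.5 -1" --pt "-0.2 -0.5 -2.5" --pt "-0.2 -0.5 -4" --pt "-0.2 -0.5 -4.8" --pt "-0.2 -0.5 -5.2" --pt "-0.2 -0.5 -5.2" --pt "-0.2 -0.5 -5.2" --turn '[0, 0, 0, 0, 0, 0, 0]'

```text
time: 41.85
tool_pos: [0.5694, -0.1958, -0.0117]
orientation: [2.692, 1.619, 0.0]
ft_force: [-0.0, -0.6, 0.2]
opening: 0.748
gripper_force: 0.0
```

drive_tool --claw '[-1, -1, -1, -1, -1, -1]' --pt "0 0 0" --pt "0 0 0" --pt "0 0 0" --pt "0 0 0" --pt "0 0 0" --pt "0 0 0" --turn '[0, 0, 0, 0, 0, 0]'

```text
time: 42.45
tool_pos: [0.5696, -0.1958, -0.0115]
orientation: [2.692, 1.619, 0.001]
ft_force: [-0.0, 0.0, 3.4]
opening: 0.519
gripper_force: 20.0
```

drive_tool --claw '[-1, -1, -1, -1, -1, -1, -1, -1]' --pt "0 0 3" --pt "0 0 7" --pt "0 2 11" --pt "0 6.5 11" --pt "0 11 11" --pt "0 15.5 11" --pt "0 20 11" --pt "0 24 11" --turn '[0, 0, 0, 0.13, 0.26, 0.39, 0.52, 0.62]'

```text
time: 43.25
tool_pos: [0.5684, 0.0469, 0.0979]
orientation: [-2.062, -2.369, 0.0]
ft_force: [0.0, 0.7, -0.7]
opening: 0.515
gripper_force: 20.0
```

drive_tool --claw '[-1, -1, -1, -1, -1, -1, -1, -1]' --pt "0 4 0" --pt "0 8.5 0" --pt "0 13 0" --pt "0 17.5 0" --pt "0 22.1 0" --pt "0 22.1 -3" --pt "0 22.1 -5.5" --pt "0 22.1 -5.5" --turn '[0, 0, 0, 0, 0, 0, 0, 0]'

```text
time: 44.05
tool_pos: [0.5659, 0.2644, 0.0395]
orientation: [-2.067, -2.362, 0.011]
ft_force: [-0.8, -0.8, -0.8]
opening: 0.519
gripper_force: 20.0
```

drive_tool --claw '[-1, -1]' --pt "0 0 0" --pt "0 0 0" --turn '[0, 0]'

```text
time: 44.25
tool_pos: [0.5702, 0.2652, 0.0444]
orientation: [2.07, 2.362, 0.002]
ft_force: [-0.2, -0.2, -0.8]
opening: 0.519
gripper_force: 20.0
```

drive_tool --claw '[-1, -1, -1, -1, 0.5, 0.5, 0.5, 0.5]' --pt "0 0 -1" --pt "0 0 -1.5" --pt "0 0 -1.8" --pt "0 0 -1.8" --pt "0 0 -1.8" --pt "0 0 -1.8" --pt "0 0 -1.8" --pt "0 0 -1.8" --turn '[0, 0, 0, 0, 0, 0, 0, 0]'

```text
time: 45.05
tool_pos: [0.5693, 0.2654, 0.0252]
orientation: [2.07, 2.363, 0.0]
ft_force: [0.5, 0.0, -0.3]
opening: 0.751
gripper_force: 0.0
```

drive_tool --claw '[0.5, 0.5, 0.5, 0.5, 0.5, 0.5, 0.5, 0.5]' --pt "0 0 3" --pt "0 0 7" --pt "0 0 10" --pt "-2 -3 11" --pt "-5 -6 11" --pt "-5 -10 11" --pt "-5 -14 11" --pt "-5 -18 11" --turn '[0, 0, 0, 0.15, 0.3, 0.45, 0.6, 0.75]'

```text
time: 45.85
tool_pos: [0.519, 0.0841, 0.1355]
orientation: [1.05, 2.96, 0.001]
ft_force: [1.0, -0.2, -0.6]
opening: 0.748
gripper_force: 0.0
```

```bash
python3 m.py; python3 - <<'E'
from h import *
o=manip.get_obs();print(o['tool_pos'].round(4),o['joints'].round(2))
a=optics.get_image('side');b=optics.get_image('top');cv2.imwrite('pics/t12.png',b);cv2.imwrite('pics/s12.png',a)
i=cv2.imread('pics/side0.png')
for n,im in(('start',i),('now',a)):
  g=im.max(2);print(n);p=proj('side',[.4934,.3836,.076])[0];u,v=p.astype(int);print(p)
  for y in range(v-14,v+14):print(y,''.join('#' if g[y,x]<45 else ('+' if g[y,x]<85 else '.') for x in range(u-14,u+15)))
E
```

```text
[227.8 274.3] 349.5 cen [0.4528 0.255 ] spotpx [226.1 264.7] spot [0.4804 0.2602] d 0.0281 11.0 rect [452.9 255. ] [86.  38.3] 8.4
[223.2 232.6] 231.0 cen [0.5749 0.2708] spotpx [222.1 228.4] spot [0.5872 0.274 ] d 0.0127 15.0 rect [574.7 270.6] [47.6 48. ] 7.3
[0.5193 0.078  0.1356] [-0.44  0.44  0.25  1.95 -0.15  0.77  0.78]
start
[228.50577884 180.62892442]
166 .............................
167 .............................
168 .............................
169 ..+++++++++++................
170 +............................
171 .............................
172 .............................
173 ................+##+.........
174 ............+#######.........
175 .........+##########.........
176 .........###########.........
177 .........###########.........
178 .........+##########.........
179 .........+##########.........
180 .........+##########.........
181 ..........##########.........
182 ..........##########+........
183 ..........###########........
184 ..........###########........
185 ..........#########++........
186 .........+#######+...........
187 .........+####++++.
[... 498 characters left out ...]
.......+##+.........
174 ............+#######.........
175 .........+##########.........
176 .........###########.........
177 .........###########.........
178 .........+##########.........
179 .........+##########.........
180 .........+##########.........
181 ..........##########.........
182 ..........##########+........
183 ..........###########........
184 ..........###########........
185 ..........#########++........
186 .........+#######+...........
187 ..........####++++...........
188 ..............++++...........
189 ..............++++..+++......
190 ..............+++++++++......
191 .............+++++++++++##...
192 ..............++++++++++++#+.
193 ..........+++...+++++++++++..
```

All four samples are on the deck and the bow stands where predicted. I go above the key with the closing line across the bow.

drive_tool --claw '[0.2, 0.2, 0.2, 0.2, 0.2, 0.2, 0.2, 0.2]' --pt "0 4 0" --pt "-0.5 8.5 0" --pt "-1 13 0" --pt "-1.5 17.5 0" --pt "-2 22 0" --pt "-2.5 26.5 0" --pt "-2.5 30.3 0" --pt "-2.5 30.3 0" --turn '[0.12, 0.24, 0.36, 0.48, 0.6, 0.72, 0.82, 0.82]'

```text
time: 46.85
tool_pos: [0.4904, 0.3977, 0.135]
orientation: [0.224, -3.133, -0.009]
ft_force: [0.7, 0.7, -0.2]
opening: 0.597
gripper_force: 0.0
```

drive_tool --claw '[0.2, 0.2, 0.2]' --pt "0 0 -1" --pt "0 0 -1" --pt "0 0 -1" --turn '[0, 0, 0]'

```text
time: 47.15
tool_pos: [0.4941, 0.3868, 0.1245]
orientation: [0.203, -3.134, 0.003]
ft_force: [-0.1, 0.4, -0.6]
opening: 0.597
gripper_force: 0.0
```

```bash
python3 -c "
from h import *
o=manip.get_obs();print(o['tool_pos'].round(4),o['joints'].round(2),o['opening'],o['orientation'].round(3))
v=o['orientation'];print('tool y deg',2*np.degrees(np.arctan2(v[1],v[0]))-90)"
```

```text
[0.4941 0.3868 0.1245] [-0.74  0.6   0.01  1.67 -0.01  0.87  0.97] 0.5967935577954974 [ 2.030e-01 -3.134e+00  3.000e-03]
tool y deg -262.60388303815034
```

drive_tool --claw '[0.2, 0.2, 0.2, 0.2, 0.2, 0.2]' --pt "0 -0.1 -2" --pt "0 -0.1 -4" --pt "0 -0.1 -6" --pt "0 -0.1 -7.3" --pt "0 -0.1 -7.7" --pt "0 -0.1 -7.7" --turn '[0, 0, 0, 0, 0, 0]'

```text
time: 47.75
tool_pos: [0.4943, 0.3869, 0.048]
orientation: [0.205, -3.135, 0.001]
ft_force: [-0.2, 0.1, 0.1]
opening: 0.598
gripper_force: 0.0
```

drive_tool --claw '[-1, -1, -1, -1, -1, -1, -1, -1]' --pt "0 0 0" --pt "0 0 0" --pt "0 0 0" --pt "0 0 0" --pt "0 0 0" --pt "0 0 0" --pt "0 0 0" --pt "0 0 0" --turn '[0, 0, 0, 0, 0, 0, 0, 0]' --squeeze 20

```text
time: 48.55
tool_pos: [0.4949, 0.3836, 0.0483]
orientation: [0.203, -3.134, 0.008]
ft_force: [-0.8, -8.5, 7.4]
opening: 0.101
gripper_force: 20.0
```

drive_tool --claw '[-1, -1, -1]' --pt "0 -0.25 0" --pt "0 -0.25 0" --pt "0 -0.25 0" --turn '[0, 0, 0]'

```text
time: 48.85
tool_pos: [0.4948, 0.3836, 0.0483]
orientation: [-0.205, 3.135, -0.002]
ft_force: [1.0, -6.4, 5.0]
opening: 0.102
gripper_force: 20.0
```

drive_tool --claw '[-1, -1, -1, -1, -1, -1, -1, -1]' --pt "0 0 0" --pt "0 0 0" --pt "0 0 0" --pt "0 0 0" --pt "0 0 0" --pt "0 0 0" --pt "0 0 0" --pt "0 0 0" --turn '[-0.12, -0.24, -0.36, -0.48, -0.6, -0.72, -0.84, -0.95]'

```text
time: 49.65
tool_pos: [0.4951, 0.3843, 0.0483]
orientation: [1.257, 2.878, 0.0]
ft_force: [2.0, -3.9, 2.7]
opening: 0.098
gripper_force: 20.0
```

drive_tool --claw '[-1, -1, -1, -1, -1, -1, -1, -1]' --pt "0 0 0" --pt "0 0 0" --pt "0 0 0" --pt "0 0 0" --pt "0 0 0" --pt "0 0 0" --pt "0 0 0" --pt "0 0 0" --turn '[-0.08, -0.13, -0.13, -0.13, -0.13, -0.13, -0.13, -0.13]'

```text
time: 50.45
tool_pos: [0.4951, 0.3844, 0.0483]
orientation: [1.432, 2.795, 0.001]
ft_force: [3.1, -4.9, 3.2]
opening: 0.102
gripper_force: 20.0
```

```bash
python3 -c "
from h import *
o=manip.get_obs();print(o['tool_pos'].round(4),o['joints'].round(2),o['torque'].round(3),o['ft_force'].round(1))
v=o['orientation'];print('tool y deg',2*np.degrees(np.arctan2(v[1],v[0]))-90)"
```

```text
[0.4951 0.3844 0.0483] [-0.93  0.72  0.28  1.72 -0.28  0.74  0.11] [-0.935 -0.523  0.202] [ 3.1 -4.9  3.2]
tool y deg 35.73725148658009
```

drive_tool --claw '[-1, -1, -1, -1, -1, -1, -1, -1]' --pt "0 0 0" --pt "0 0 0" --pt "0 0 0" --pt "0 0 0" --pt "0 0 0" --pt "0 0 0" --pt "0 0 0" --pt "0 0 0" --turn '[-0.04, -0.04, -0.04, -0.04, -0.04, -0.04, -0.04, -0.04]'

```text
time: 51.25
tool_pos: [0.4951, 0.3845, 0.0483]
orientation: [1.487, 2.766, 0.001]
ft_force: [2.1, -3.9, 4.2]
opening: 0.104
gripper_force: 20.0
```

drive_tool --claw '[-1, -1, -1, -1, -1, -1, -1, -1]' --pt "0 0 0" --pt "0 0 0" --pt "0 0 0" --pt "0 0 0" --pt "0 0 0" --pt "0 0 0" --pt "0 0 0" --pt "0 0 0" --turn '[0, 0, 0, 0, 0, 0, 0, 0]'

```text
time: 52.05
tool_pos: [0.4951, 0.3845, 0.0483]
orientation: [1.487, 2.766, 0.001]
ft_force: [1.8, -4.9, 3.5]
opening: 0.107
gripper_force: 20.0
```

```bash
python3 -c "
from h import *
o=manip.get_obs();print(o['time'],o['torque'].round(3),o['ft_force'].round(1))
v=o['orientation'];print('tool y deg',2*np.degrees(np.arctan2(v[1],v[0]))-90)"
```

```text
52.05 [-0.925 -0.609  0.442] [ 1.8 -4.9  3.5]
tool y deg 33.456014720662665
```

drive_tool --claw '[-1, -1, -1, 0.3, 0.3, 0.3, 0.3, 0.3]' --pt "0 0 0" --pt "0 0 0" --pt "0 0 0" --pt "0 0 0" --pt "0 0 0" --pt "0 0 0" --pt "0 0 0" --pt "0 0 0" --turn '[0, 0, 0, 0, 0, 0, 0, 0]'

```text
time: 52.85
tool_pos: [0.4939, 0.3856, 0.0481]
orientation: [-1.489, -2.766, -0.001]
ft_force: [-0.5, -0.4, -0.4]
opening: 0.533
gripper_force: 0.0
```

drive_tool --claw '[0.3, 0.3, 0.3, 0.3, 0.3, 0.3, 0.3, 0.3]' --pt "0 0 0" --pt "0 0 3" --pt "0 0 7" --pt "0 0 12" --pt "-3 4 14" --pt "-6 8 14" --pt "-9 12 14" --pt "-12 16 14" --turn '[0, 0, 0, 0, 0, 0, 0, 0]'

```text
time: 53.65
tool_pos: [0.375, 0.5436, 0.1887]
orientation: [-1.491, -2.765, -0.002]
ft_force: [0.8, 0.6, -0.7]
opening: 0.652
gripper_force: 0.0
```

```bash
python3 m.py; python3 - <<'E'
from h import *
a=optics.get_image('side');b=optics.get_image('top')
i=cv2.imread('pics/side0.png')
g=a.max(2);p=proj('side',[.4934,.3836,.076])[0];u,v=p.astype(int)
for y in range(v-10,v+10):print(y,''.join('#' if g[y,x]<45 else ('+' if g[y,x]<85 else '.') for x in range(u-14,u+15)))
out=np.zeros((600,800,3),np.uint8)
out[:300]=cv2.resize(b[180:330,150:470],(640,300),interpolation=cv2.INTER_CUBIC)[:, :640] if 0 else 0
out[:300,:400]=cv2.resize(b[190:310,155:315],(400,300),interpolation=cv2.INTER_CUBIC)
out[:300,400:]=cv2.resize(a[315:435,330:490],(400,300),interpolation=cv2.INTER_CUBIC)
out[300:,:400]=cv2.resize(a[150:300,170:370],(400,300),interpolation=cv2.INTER_CUBIC)
out[300:,400:]=cv2.resize(b,(400,300),interpolation=cv2.INTER_AREA)
cv2.imwrite('pics/final.png',out)
E
```

```text
[264.4 268.7] 195.0 cen [0.468  0.1493] spotpx [263.1 270.3] spot [0.4633 0.1529] d 0.0059 143.0 rect [467.7 149.5] [45.2 46.6] 44.9
[227.8 274.3] 345.5 cen [0.4528 0.2552] spotpx [227.7 273.7] spot [0.4542 0.2551] d 0.0014 -3.0 rect [453.  254.8] [86.2 38. ] 7.9
[223.2 232.7] 234.5 cen [0.5748 0.2708] spotpx [222.2 228.4] spot [0.5872 0.2738] d 0.0128 13.0 rect [574.5 270.5] [48.  48.1] 8.1
[259.5 226.8] 262.5 cen [0.5908 0.1645] spotpx [257.8 222.3] spot [0.6039 0.1693] d 0.0139 20.0 rect [589.9 164.2] [55.9 53.4] 89.3
170 +............................
171 .............................
172 .............................
173 ................+##+.........
174 ............+#######.........
175 .........+##########.........
176 .........###########.........
177 .........###########.........
178 .........+##########.........
179 .........+##########.........
180 .........+##########.........
181 ..........##########.........
182 ..........##########+........
183 ..........###########........
184 ..........###########........
185 ..........#########++........
186 .........+#######+...........
187 ...++....+####++++...........
188 +#............++++...........
189 ++#+..........++++..+++......
```

View pics/final.png

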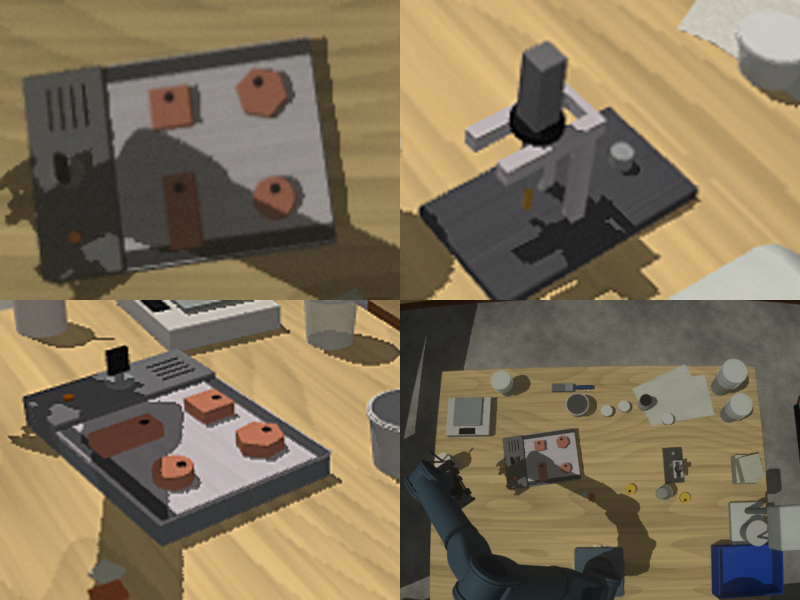

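The four samples lie flat on the deck in the top-left panel, at (172,107), (265,92), (181,210) and (275,195). The probe hangs upright in the rest at (540,90), the key is back at run at (117,360), and nothing else has been disturbed. I hand the job in.

```bash
python3 -c "
from h import *
print(job_done())"
```

```text
the job is handed in; nothing more can be done
None
```

I did the whole job and handed it in at about 54 s of the 210 s: the zero stud and all four spots touched in order (the round about 3 mm off its spot's centre), the probe hung back, all four samples flat on the deck, and the key held over two seconds at start and seen back at run; `job_done()` returned no verdict.

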